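# Put the plain balls away in the keeper bin

### The arm

A 7-joint arm with a two-finger parallel gripper is mounted at the origin on a cart in front of the work surface, level with it; the furniture and walls round the work are solid. World frame = base frame: x ahead of the robot, y to its left, z up, the work surface at z = 0. Lengths are in mm, angles in rad, forces in N, time in s.
With the tool pointing down it reaches from about 425 to 1025 mm from the base axis. Payload 3.6 kg.
Tool frame: the origin (TCP) lies at the very end of the fingers, on their centre line; the grasp point (between the pads) lies 19 mm behind it (bot.pinch_z is the distance from the TCP to the grasp point, in mm); z points along the fingers, y is the direction in which the jaws open and shut (so a half turn about z gives the same grasp; the last joint's range is limited). The gripper opens to 85 mm and grips with 20 to 120 N. Pads are 22 mm wide; open, the fingers measure 114 mm over their backs; the gripper's body (76 mm by 85 mm) begins 54 mm behind the grasp point. The pads swing forward as they close: fully open they stand 13 mm farther back than shut.
Start: joints at [1.181, 0.591, 0.048, 1.609, -0.033, 0.943, -0.034], TCP at [212.035, -693.304, 197.702] pointing down, gripper open.
Joint ranges: [-2.69, 2.69], [-0.47, 2.24], [-1.27, 1.36], [0.19, 2.51], [-1.53, 4.68], [0.08, 2.07], [-3.09, 3.09]. Speed limits (rad/s): [2.57, 2.57, 3.14, 3.14, 3.14, 3.14, 3.14].

### API

Orientations are given as [roll, pitch, yaw] about the fixed x, y, z axes, in that order (R = Rz(yaw) Ry(pitch) Rx(roll)).
In Python, from rig import sensors, viewer, hand_in, bot gives the robot as it stands. The module is installed in compiled form; this text tells all that it offers.
- The arm moves only by the shell command python3 -m handwheel 'ROWS' [FORCE]. ROWS is JSON, a list of rows, each an object with "fingers": the opening, from 0 (shut) to 1 (fully open); "delta_pos": the shift along the tool's x, y, z in mm, a list of three; "roll": the turn about the tool's z in rad. A call has 1 to 12 rows; each row is the pose to reach, as a shift and turn from the pose commanded when the call began, along the tool's axes at that moment; what a row does not reach only later rows make up. A row lasts 1/8 s, in which the tool goes at most 62.5 mm and 10.7 degrees, less where a joint would pass 70% of its speed; a pose out of reach is approached as far as the arm can. A call with a gripper value outside its range is refused whole. The fingers move at their own pace and stop on an object; FORCE is the grip in N (left out, the last holds). Time passes only in rows, so rows that repeat a pose let the fingers close. It gives the time, the measured TCP pose, the force and the opening at its end, in the units of the state.
- sensors.observe(): the state, without advancing time (a new reading comes with each control period).
- viewer.get_image(name): name is "side" or "top" or "wrist"; returns (picture, depth): 384x512x3 uint8, red, green, blue; 384x512 float32, mm along the optical axis (not along the pixel's ray), 0 where there is no reading.
- viewer.camera_model(name): a dict with "vertical_fov" (degrees; the focal length in pixels is half the picture's height over the tangent of half this angle, whatever the lens; pixels are square), "cx", "cy" (the principal point, pixels), "view" (4x4, takes a point from world to camera coordinates); the wrist camera has in their place "hand_eye" (4x4, takes a point from camera to tool coordinates, whose origin is the TCP and whose axes are the flange's). Camera axes: x right, y down, z forward; pixel columns grow to the right and rows downward; lengths in mm; the calibration is good to about 2 mm. A picture is of the moment at which its call begins: read the wrist's pose just before it. camera_model takes no time and is no camera call.
- hand_in(): hands the job in, once; it reports no verdict.
The state is a dict: "time": time; "qpos": joint angles; "dq": joint speeds; "tau": joint torques, N m; "tcp_pos": TCP position; "tcp_rot": TCP orientation; "ft_force": force on the tool from outside, world axes, zero at the start; "torque": the same for the moment, N m; "grip_width": finger opening in mm.
Only numpy, scipy, OpenCV 4.12 (cv2) and the standard library are available. Lean on these libraries where they do the work, as an engineer would, in place of code of your own. Each camera call takes 0.05 s, during which the arm holds its last target. There are 200 camera calls.

### The job

Before the glitter work starts, put every plain ball that lies in front of the dust-tight keeper bin or to its left or right away in it (the red ball behind it by the back edge of the bench is left alone): let its loading shelf down until it is level, then push the balls one after another from the shelf through the sprung flap, right inside, so that the flap swings shut behind them. When all are in, fold the shelf fully up again over the flap. The glitter-coated ball stays out of the bin, and do not knock over the glitter jar.

Things in the scene. Friction and masses are not known exactly. Their poses are not given: they have to be found in the camera images.
- bin: The keeper bin: closed plywood box, 190 mm wide, 202 mm high, fixed, on a base board 18 mm thick (x -50 to 280 mm, y -125 to 125 mm). Origin on the bench, mid-width, below the feed mouth's front edge; x points level into the bin, y to its left. Above z = 120 mm its front slopes back at 55 deg, from x = 0 to x = 57 mm at z = 202 mm; then a flat roof to x = 270 mm.
- sill (a point): Front edge of the feed mouth, on the sill: x = 0, y = 0, z = 120 mm of the bin. The sill is flat from x = -16 to x = 8 mm. The mouth, in the slope, is 84 mm wide and reaches up to the lintel (point lintel). Behind the sill a 45 deg chute drops about 80 mm to a smooth floor: a ball pushed well over the sill rolls down inside by itself.
- lintel (a point): Lower edge of the lintel over the feed mouth, mid-width: x = 50 mm, z = 192 mm of the bin. As the front slopes, upright closed fingers can push a ball at half its height until they are some 30 mm past the sill's front edge before they near the lintel.
- shelf_hinge (a point): Middle of the loading shelf's hinge line, at the front lip of the sill: x = -16, y = 0, z = 120 mm of the bin. The hinge axis is the bin's y axis. The shelf is a plywood board, 90 mm wide, 8 mm thick, reaching 125 mm out from this line. When level, its top is flush with the sill; two side rails 12 mm high stand on it, 68 mm apart inside, and a 5 mm lip crosses its outer end.
- shelf (a joint): Angle of the fold-down loading shelf (rad): 0 = folded up on the sloping front, over the mouth; grows as it is let down towards the robot; 2.182 = level, against its stop. A stiff hinge: it stays wherever it is left; turning it takes up to about 3 N at the tab.
- shelf_tab (a point): Grip point in the tab at the middle of the shelf's free edge, 145 mm from the hinge line, 4 mm below the level board's top. The tab is 22 mm wide along the hinge axis (pinch it across that width, from above), 10 mm thick, and sticks 37 mm out. Folded up, its grip point stands 39 mm above the roof, over its front edge; level, 116 mm above the bench. It may turn between the fingers as it swings.
- flap (a joint): Angle of the sprung flap in the feed mouth (rad): 0 = shut, in line with the sloping front; grows as it is pushed inward and up (to 1.75). Thin aluminium, 79 mm wide, 82 mm long, hung under the lintel; a weak spring (0.05 to 0.3 N at its lower edge) shuts it and pushes a half-entered ball back out.
- ball_0_centre (a point): Centre of a plain, uncoated craft ball, 60 mm across with a 3 mm cap stub, about 70 g (one of four; some are absent); lies loose on the bench (centre 30 mm up) and rolls when pushed.
- ball_1_centre (a point): Centre of a plain, uncoated craft ball, 60 mm across with a 3 mm cap stub, about 70 g (some of the four are absent); lies loose on the bench (centre 30 mm up) and rolls when pushed.
- ball_2_centre (a point): Centre of a plain, uncoated craft ball, 60 mm across with a 3 mm cap stub, about 70 g (some of the four are absent); lies loose on the bench (centre 30 mm up) and rolls when pushed.
- ball_3_centre (a point): Centre of a plain, uncoated craft ball, 60 mm across with a 3 mm cap stub, about 70 g (some of the four are absent); lies loose on the bench (centre 30 mm up) and rolls when pushed.
- coated_ball_centre (a point): Centre of the finished ball, 69 mm across, banded and half crusted with glitter; lies loose on the bench and stays there (centre 34 mm up).
- jar: Upright screw-top glitter jar, 62 mm across, 86 mm high; origin under its centre. A bystander.
Not all that is in view belongs to the job. Leave any green or turquoise look-alike of the part that bears ball_0_centre alone.

How it is judged:
By the outcome, as a careful person would: the job done as asked, in the order asked, and still so for the second after the job is handed in, with the robot touching nothing.
Of ball_0, ball_1, ball_2, ball_3 only 3 to 4 are there at a start; the rules pass over those that are not, and their reading is None.
At some moment in a run one of ball_0, ball_1, ball_2, ball_3 may be knocked a few centimetres aside while the robot is not near it.
Once in a run the grip may slacken for a moment while it holds something.
It also fails if it takes over 210 s, if anything falls off the work surface, if the arm or the gripper's body presses on something with over 40 N, if the wrist force passes 120 N, or if a joint passes its speed limit or range.

## Working session

There is one attempt and no reset: what is moved stays moved. The work goes in short steps, Python scripts to look and compute and a shell command to move; the robot and the scene stay as the last step left them, time stands still between calls to the robot, and variables do not carry over. Pictures are saved under pics/ and viewed, about 12 in all and at most 16, crops included, and the job is handed in when it is done.

```bash
mkdir -p pics
cat > h.py <<'E'
import numpy as np, cv2
from rig import sensors, viewer, bot
from scipy.spatial.transform import Rotation as R
def K(n):
    m=viewer.camera_model(n); f=192/np.tan(np.radians(m['vertical_fov'])/2); return m,f
def pose():
    s=sensors.observe(); T=np.eye(4); T[:3,:3]=R.from_euler('xyz',s['tcp_rot']).as_matrix(); T[:3,3]=s['tcp_pos']; return T
def c2w(n):
    m,f=K(n)
    return np.linalg.inv(m['view']) if n!='wrist' else pose()@np.array(m['hand_eye'])
def snap(n):
    T=c2w(n); p,d=viewer.get_image(n); return p,d,T
def ray(n,T,u,v):
    m,f=K(n); d=T[:3,:3]@np.array([(u-m['cx'])/f,(v-m['cy'])/f,1]); return T[:3,3],d
def onplane(n,T,u,v,z):
    o,d=ray(n,T,u,v); return o+d*(z-o[2])/d[2]
def pt(n,T,u,v,dep):
    o,d=ray(n,T,u,v); return o+d*dep
def proj(n,T,P):
    m,f=K(n); c=np.linalg.inv(T)@np.append(P,1); return m['cx']+f*c[0]/c[2], m['cy']+f*c[1]/c[2]
def save(name,p,sc=1):
    cv2.imwrite('pics/'+name,cv2.resize(p[...,::-1],None,fx=sc,fy=sc))
def move(tgt):
    "delta in tool axes"
    T=pose(); return T[:3,:3].T@(np.array(tgt)-T[:3,3])
E
python3 - <<'E'
from h import *
np.set_printoptions(precision=1,suppress=True)
s=sensors.observe(); print(s)
for n in('side','top'):
    p,d,T=snap(n); save(n+'0.png',p,1.5); np.savez(n+'0.npz',p=p,d=d,T=T); print(n,T,K(n)[0])
print(K('wrist')[0])
E
```

```text
{'time': 0.0, 'qpos': array([ 1.2,  0.6,  0. ,  1.6, -0. ,  0.9, -0. ]), 'dq': array([ 0., -0., -0.,  0.,  0.,  0.,  0.]), 'tau': array([  0. , -54.9,   1.5, -19.8,   0. ,   0. ,   0. ]), 'tcp_pos': array([ 211.8, -692.4,  196.5]), 'tcp_rot': array([-3.1,  0. ,  0.3]), 'ft_force': array([-0.5,  0. , -0.8]), 'torque': array([-0., -0., -0.]), 'grip_width': 85.24816783923669}
side [[ -0.9  -0.2   0.3 198.1]
 [ -0.4   0.6  -0.7 810.7]
 [ -0.   -0.7  -0.7 974.8]
 [  0.    0.    0.    1. ]] {'vertical_fov': 46.2458591165595, 'cx': 265.3248402150127, 'cy': 190.31011516523353, 'view': array([[  -0.9,   -0.4,   -0. ,  491.1],
       [  -0.2,    0.6,   -0.7,  236.9],
       [   0.3,   -0.7,   -0.7, 1161.7],
       [   0. ,    0. ,    0. ,    1. ]])}
top [[  -0.    -1.     0.2  192. ]
 [  -1.     0.    -0.   -10. ]
 [  -0.    -0.2   -1.  1638.5]
 [   0.     0.     0.     1. ]] {'vertical_fov': 44.49597080282645, 'cx': 257.12256006416845, 'cy': 188.7907833196741, 'view': array([[  -0. ,   -1. ,   -0. ,    0.7],
       [  -1. ,    0. ,   -0.2,  568.9],
       [   0.2,   -0. ,   -1. , 1548.5],
       [   0. ,    0. ,    0. ,    1. ]])}
{'vertical_fov': 59.140193139642534, 'cx': 253.22450371786192, 'cy': 184.2092134904536, 'hand_eye': array([[  -0. ,   -1. ,   -0.3,   75.7],
       [   1. ,   -0. ,    0. ,    0.9],
       [  -0. ,   -0.3,    1. , -176.4],
       [   0. ,    0. ,    0. ,    1. ]])}
```

View pics/top0.png

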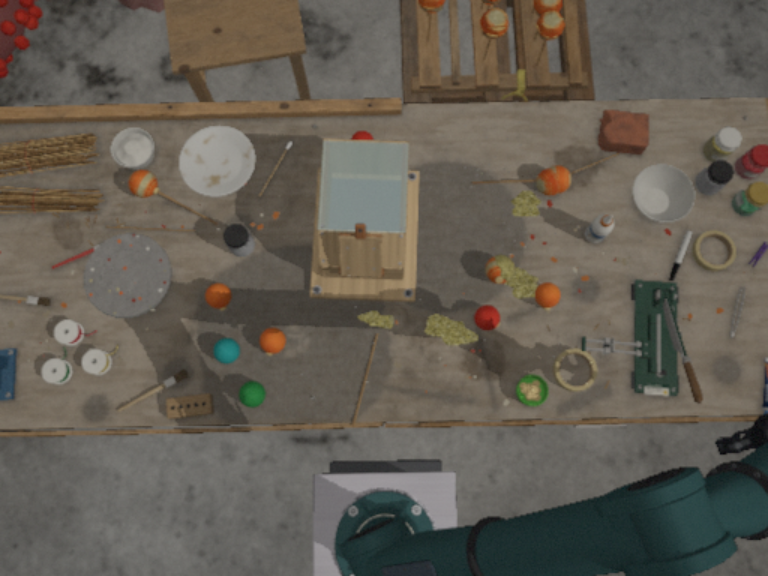

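View pics/side0.png

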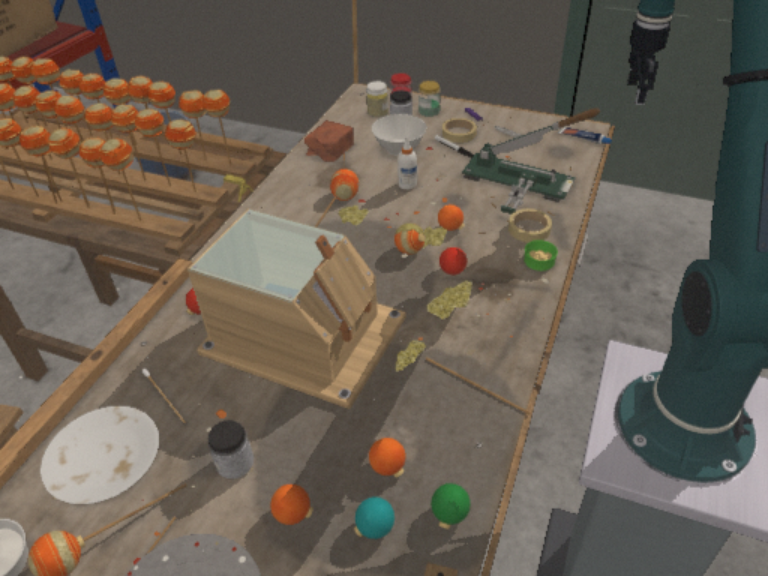

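The top view (1.5x) shows candidates: plain orange balls at (218,295), (272,341), (547,295) and a plain red one at (487,317). To be left alone are the red ball behind the bin (362,137), the turquoise ball (227,350), the green ball (252,393), the glitter-banded coated ball (497,270) and the banded balls on sticks (144,183) and (554,180). The jar is at (237,238). The bin is at (365,220) with its shelf folded up and the tab at (361,230).

Run:
```python
from h import *
np.set_printoptions(precision=1,suppress=True)
for n in('top','side'):
    z=np.load(n+'0.npz'); p,d,T=z['p'],z['d'],z['T']
    hsv=cv2.cvtColor(p,cv2.COLOR_RGB2HSV); 
    m=(((hsv[...,0]<16)|(hsv[...,0]>172))&(hsv[...,1]>190)&(hsv[...,2]>90)).astype(np.uint8)
    k,l,st,c=cv2.connectedComponentsWithStats(m)
    for i in range(1,k):
        if st[i,4]>60:
            P=onplane(n,T,*c[i],30)
            if 300<P[0]<1050 and abs(P[1])<600: print(n,c[i],st[i,2:],P, np.median(hsv[l==i][:,0]), 'depthpt',pt(n,T,*c[i],np.median(d[l==i])))
z=np.load('top0.npz'); p,d,T=z['p'],z['d'],z['T']
c=p[85:210,195:295]; save('bincrop.png',c,5)
s=np.load('side0.npz'); 
for (u,v) in[(240,153),(240,147),(240,130),(220,120),(260,120),(245,105),(230,182),(262,182),(245,175)]:
    print(u,v,pt('top',T,u,v,d[v,u]))
```

```text
top [369.2 120.2] [ 17  19 145] [ 826.9 -423.8   30. ] 10.0 depthpt [ 815.4 -416.3   59.1]
top [363.9 196.6] [ 16  16 172] [ 542.3 -384.    30. ] 11.0 depthpt [ 537.9 -379.4   50.1]
top [145.  196.9] [ 17  15 182] [556.2 384.1  30. ] 11.0 depthpt [551.6 379.2  50.3]
top [323.9 211.1] [ 15  15 171] [ 493.3 -241.4   30. ] 3.0 depthpt [ 489.4 -238.4   50.9]
top [181.1 226.7] [ 16  16 181] [448.1 255.3  30. ] 11.0 depthpt [444.8 251.9  50.8]
side [231. 118.] [16 13 81] [ 834.8 -456.7   30. ] 9.0 depthpt [ 814.3 -415.9   60.4]
side [299.8 143.2] [ 16  15 149] [ 546.3 -393.4   30. ] 10.0 depthpt [ 540.3 -372.5   46.4]
side [300.8 171.2] [16 15 97] [ 498.2 -252.5   30. ] 3.0 depthpt [ 491.6 -229.3   50.6]
side [257.3 303.4] [ 24  24 420] [449.5 252.9  30. ] 10.0 depthpt [444.6 263.8  48.4]
side [192.1 336. ] [ 25  26 440] [558.4 384.7  30. ] 10.0 depthpt [551.2 393.2  48.9]
side [ 31.2 371.1] [ 22  28 324] [849.3 580.1  30. ] 10.0 depthpt [829.6 587.1  58.7]
240 153 [637.9  40.5 256.8]
240 147 [674.6  42.1 205.4]
240 130 [734.3  41.7 200.5]
220 120 [769.7 106.6 201.8]
260 120 [765.7 -23.9 205.3]
245 105 [820.9  24.4 201.2]
230 182 [577.7  79.1 133.8]
262 182 [591.8 -27.5  70.2]
245 175 [592.7  28.4 163.2]
```

View pics/bincrop.png

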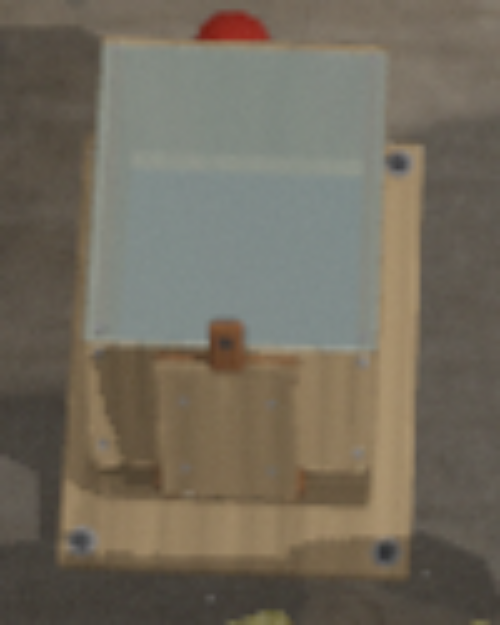

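Run:
```python
from h import *
from scipy.optimize import least_squares
np.set_printoptions(precision=3,suppress=True)
T=np.load('top0.npz')['T']
obs=[((58,565),(-50,125,18)),((410,578),(-50,-125,18)),((424,147),(280,-125,18)),((85,342),(57,95,202)),((376,350),(57,-95,202)),((387,48),(270,-95,202)),((102,40),(270,95,202))]
W=np.array([onplane('top',T,195+a/5-.4,85+b/5-.4,P[2]) for (a,b),P in obs])[:,:2]; B=np.array([P[:2] for _,P in obs])
f=lambda q:(R.from_euler('z',q[2]).as_matrix()[:2,:2]@B.T).T+q[:2]-W
r=least_squares(lambda q:f(q).ravel(),[590,20,0]); print(r.x); print(f(r.x))
tab=onplane('top',T,195+226/5-.4,85+340/5-.4,245);print(tab)
q=r.x;Rz=R.from_euler('z',q[2]).as_matrix()
a=2.182
for th in (0,.5,1,1.5,2.182):
    # direction from hinge at level = -x ; at 0 = up slope 55deg
    ph=np.radians(55)+th; 
    dirv=np.array([np.cos(ph),0,np.sin(ph)]); nrm=np.array([-np.sin(ph),0,np.cos(ph)]) # nrm at level (ph=pi): (0,0,-1) below
    P=np.array([-16,0,120])+145*dirv+4*nrm; print(th,P,Rz@P+[q[0],q[1],0])
s=sensors.observe();print(s['tcp_rot'],pose()[:3,:3],s['qpos'])
```

```text
[593.819  43.603  -0.057]
[[-1.067  0.883]
 [-1.103 -0.114]
 [ 3.418  0.546]
 [-1.214  1.643]
 [-2.979 -1.571]
 [ 0.847 -1.272]
 [ 2.098 -0.115]]
[642.988  41.493 245.   ]
0 [ 63.892   0.    241.071] [657.606  39.945 241.071]
0.5 [ -3.933   0.    264.552] [589.892  43.828 264.552]
1 [-74.712   0.    252.642] [519.229  47.88  252.642]
1.5 [-131.117    0.     208.256] [462.917  51.109 208.256]
2.182 [-160.999    0.     115.951] [433.084  52.82  115.951]
[-3.14   0.     0.297] [[ 0.956  0.293 -0.001]
 [ 0.293 -0.956  0.002]
 [-0.    -0.002 -1.   ]] [ 1.18   0.592  0.048  1.61  -0.033  0.943 -0.034]
```

```bash
cat > go.py <<'E'
import sys
from h import *
# go.py w|b x y z [yaw]: b = bin frame. prints tool delta and roll
a=sys.argv; v=np.array([float(i) for i in a[2:5]]); yaw=float(a[5]) if len(a)>5 else (0 if a[1]=='b' else -.057)
BQ=(593.8,43.6,-.057)
if a[1]=='b': v=R.from_euler('z',BQ[2]).as_matrix()@v+[BQ[0],BQ[1],0]; yaw+=BQ[2]
s=sensors.observe()
print('target',v.round(1),'delta',move(v).round(1),'roll',round(-((yaw-s['tcp_rot'][2]+np.pi)%(2*np.pi)-np.pi),3),'t',s['time'])
E
python3 go.py w 500 -200 380; python3 go.py w 665 40 340
```

```text
target [ 500. -200.  380.] delta [ 419.7 -387.  -182.6] roll 0.354 t 0.1
target [665.  40. 340.] delta [ 647.7 -568.2 -142.3] roll 0.354 t 0.1
```

```bash
python3 -m handwheel '[{"fingers":1,"delta_pos":[0,0,-60],"roll":0},{"fingers":1,"delta_pos":[30,-30,-120],"roll":0.1},{"fingers":1,"delta_pos":[420,-387,-183],"roll":0.354},{"fingers":1,"delta_pos":[420,-387,-183],"roll":0.354},{"fingers":1,"delta_pos":[420,-387,-183],"roll":0.354},{"fingers":1,"delta_pos":[420,-387,-183],"roll":0.354},{"fingers":1,"delta_pos":[420,-387,-183],"roll":0.354},{"fingers":1,"delta_pos":[420,-387,-183],"roll":0.354},{"fingers":1,"delta_pos":[420,-387,-183],"roll":0.354},{"fingers":1,"delta_pos":[420,-387,-183],"roll":0.354},{"fingers":1,"delta_pos":[420,-387,-183],"roll":0.354},{"fingers":1,"delta_pos":[420,-387,-183],"roll":0.354}]' 40; python3 go.py w 650 40 350
```

```text
time: 1.6
tcp_pos: [502.4, -195.9, 380.8]
tcp_rot: [-3.14, -0.001, -0.049]
ft_force: [0.1, -0.3, 0.1]
grip_width: 85.1
target [650.  40. 350.] delta [ 135.8 -242.8   31.3] roll 0.008 t 1.6
```

```bash
python3 -m handwheel '[{"fingers":1,"delta_pos":[136,-243,31],"roll":0.008},{"fingers":1,"delta_pos":[136,-243,31],"roll":0.008},{"fingers":1,"delta_pos":[136,-243,31],"roll":0.008},{"fingers":1,"delta_pos":[136,-243,31],"roll":0.008},{"fingers":1,"delta_pos":[136,-243,31],"roll":0.008},{"fingers":1,"delta_pos":[136,-243,31],"roll":0.008},{"fingers":1,"delta_pos":[136,-243,31],"roll":0.008}]'
python3 - <<'E'
from h import *
np.set_printoptions(precision=1,suppress=True)
p,d,T=snap('wrist'); save('w1.png',p,1.4); np.savez('w1.npz',p=p,d=d,T=T); print(T)
u,v=proj('wrist',T,np.array([657,40,245]));print(u,v)
E
```

```text
time: 2.48
tcp_pos: [649.5, 31.7, 349.2]
tcp_rot: [3.14, 0.001, -0.068]
ft_force: [-0.6, -0.9, 0.1]
grip_width: 85.8
[[ -0.1  -1.   -0.3 725.5]
 [ -1.    0.1   0.   26.1]
 [  0.    0.3  -1.  525.5]
 [  0.    0.    0.    1. ]]
241.2496223692906 163.90986143518978
```

View pics/w1.png

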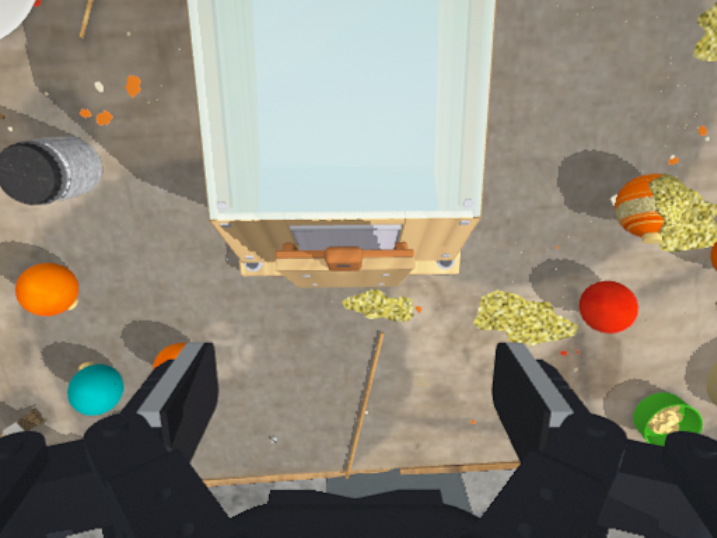

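The wrist view shows the bin from above, with the tab at (344,257) in front of the roof edge, so the shelf already stands a little open. I'll measure the tab by depth.

Run:
```python
from h import *
np.set_printoptions(precision=1,suppress=True)
z=np.load('w1.npz');p,d,T=z['p'],z['d'],z['T']
for u,v in[(235,184),(246,178),(246,181),(246,184),(246,188),(257,184),(205,181),(290,181)]: print(u,v,p[v,u],pt('wrist',T,u,v,d[v,u]))
# roof front corners
for a,b in[(213,218),(479,218)]: print('roofcorner',onplane('wrist',T,a/1.4,b/1.4,202))
```

```text
235 184 [212 133  74] [646.9  45.  269.2]
246 178 [177 110  58] [650.3  36.1 265.8]
246 181 [197 123  67] [648.8  36.1 269.1]
246 184 [204 129  69] [646.1  36.4 268.5]
246 188 [147  96  62] [642.2  36.7 266.7]
257 184 [211 131  70] [645.2  27.6 267.4]
205 181 [197 123  67] [640.2  74.7 231.8]
290 181 [211 133  71] [634.9  -2.2 231.9]
roofcorner [660.7 128.1 202. ]
roofcorner [647.9 -56.8 202. ]
```

```bash
python3 - <<'E'
from h import *
np.set_printoptions(precision=1,suppress=True)
p,d,T=snap('wrist');print(sensors.observe()['tcp_pos'],sensors.observe()['tcp_rot'])
h=cv2.cvtColor(p,cv2.COLOR_RGB2HSV)
P=[]
m,f=K('wrist')
for v in range(165,200):
  for u in range(200,300):
    if d[v,u]>0:
      q=pt('wrist',T,u,v,d[v,u])
      if 262<q[2]<275: P.append(q)
P=np.array(P);print(len(P),P.mean(0),P.min(0),P.max(0))
E
python3 go.py w 634 39 300
```

```text
[649.6  31.5 349.8] [ 3.1  0.  -0.1]
target [634.  39. 300.] delta [-16.1  -6.5  49.8] roll -0.012 t 2.575Traceback (most recent call last):
  File "<stdin>", line 10, in <module>
  File "h.py", line 18, in pt
    o,d=ray(n,T,u,v); return o+d*dep
        ~~~^^^^^^^^^
  File "h.py", line 14, in ray
    m,f=K(n); d=T[:3,:3]@np.array([(u-m['cx'])/f,(v-m['cy'])/f,1]); return T[:3,3],d
        ~^^^
  File "h.py", line 5, in K
    m=viewer.camera_model(n); f=192/np.tan(np.radians(m['vertical_fov'])/2); return m,f
ValueError: time passes only in moves, steps and waits
```

```bash
sed -i 's/^def K(n):/import functools\n@functools.lru_cache\ndef K(n):/' h.py; python3 go.py w 640 37.5 243; python3 -m handwheel '[{"fingers":1,"delta_pos":[-10,-6,50],"roll":-0.01},{"fingers":0.7,"delta_pos":[-10,-6,90],"roll":-0.01},{"fingers":0.7,"delta_pos":[-10,-6,106],"roll":-0.01},{"fingers":0.5,"delta_pos":[-10,-6,106],"roll":-0.01},{"fingers":0.5,"delta_pos":[-10,-6,106],"roll":-0.01}]'
python3 - <<'E'
from h import *
p,d,T=snap('wrist');save('w2.png',p,1.2);print(sensors.observe()['tcp_pos'])
E
```

```text
target [640.   37.5 243. ] delta [-10.   -5.5 106.8] roll -0.012 t 2.575
time: 3.2
tcp_pos: [642.1, 40.8, 245.6]
tcp_rot: [-3.141, -0.003, -0.056]
ft_force: [-0.1, 0.1, 0.8]
grip_width: 42.8
[642.15234355  41.03492737 245.77970255]
```

View pics/w2.png

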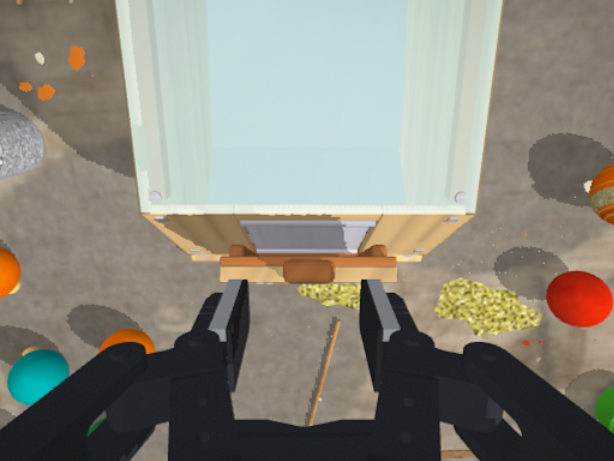

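The tab at (308,270) sits midway between the pads. I'll check its offset along tool x by depth.

Run:
```python
from h import *
np.set_printoptions(precision=1,suppress=True)
H=np.array(K('wrist')[0]['hand_eye'])
p,d,T=snap('wrist')
for u,v in[(256,218),(256,222),(256,226),(256,229),(256,232),(245,225),(270,225)]: print(u,v,p[v,u],pt('wrist',H,u,v,d[v,u]))
print(sensors.observe()['tcp_pos'])
```

```text
256 218 [144  92  51] [  9.3   2.5 -18.9]
256 222 [157  99  53] [  7.7   2.5 -20.4]
256 226 [153  97  54] [  6.    2.4 -21.3]
256 229 [153  95  52] [  5.    2.4 -22.7]
256 232 [142  90  50] [  3.2   2.4 -22.3]
245 225 [154  98  54] [  6.3  -3.1 -20.8]
270 225 [153  97  53] [  6.7   9.4 -21.8]
[642.   41.1 245.7]
```

```bash
python3 -m handwheel '[{"fingers":0,"delta_pos":[0,2,0],"roll":0},{"fingers":0,"delta_pos":[0,2,0],"roll":0},{"fingers":0,"delta_pos":[0,2,0],"roll":0},{"fingers":0,"delta_pos":[0,2,0],"roll":0},{"fingers":0,"delta_pos":[0,2,0],"roll":0},{"fingers":0,"delta_pos":[0,2,0],"roll":0}]' 50
python3 - <<'E'
import numpy as np
r=148;a0=np.radians(65.5)
def P(a): return np.array([np.cos(a)*r-4*np.sin(a), -(np.sin(a)*r+4*np.cos(a)*-1)])*[1,1]
def Q(a): return np.array([r*np.cos(a)-4*np.sin(a), r*np.sin(a)+4*np.cos(a)])
for a in np.linspace(a0,np.pi,13): 
    d=Q(a)-Q(a0); print(round(np.degrees(a)),d.round(0)[0],-d.round(0)[1])
E
```

```text
time: 4.05
tcp_pos: [640.4, 39.1, 243.6]
tcp_rot: [3.142, 0.0, -0.055]
ft_force: [-0.8, 0.4, 0.3]
grip_width: -0.1
66 0.0 -0.0
75 -23.0 -8.0
85 -48.0 -11.0
94 -72.0 -11.0
104 -97.0 -7.0
113 -120.0 2.0
123 -141.0 14.0
132 -160.0 30.0
142 -177.0 48.0
151 -190.0 69.0
161 -199.0 92.0
170 -204.0 116.0
180 -206.0 140.0
```

Run:
```python
from h import *
np.set_printoptions(precision=1,suppress=True)
p,d,T=snap('wrist');save('w3.png',p[100:384,100:420],2)
H=np.array(K('wrist')[0]['hand_eye'])
print(proj('wrist',H,[0,0,0]),proj('wrist',H,[0,0,-19]))
p,d,T=snap('side');save('s3.png',p[120:290,100:300],3.5)
```

```text
(np.float64(251.29442423796073), np.float64(220.1026292717748)) (np.float64(251.14479294801228), np.float64(234.90114050471527))
```

View pics/w3.png

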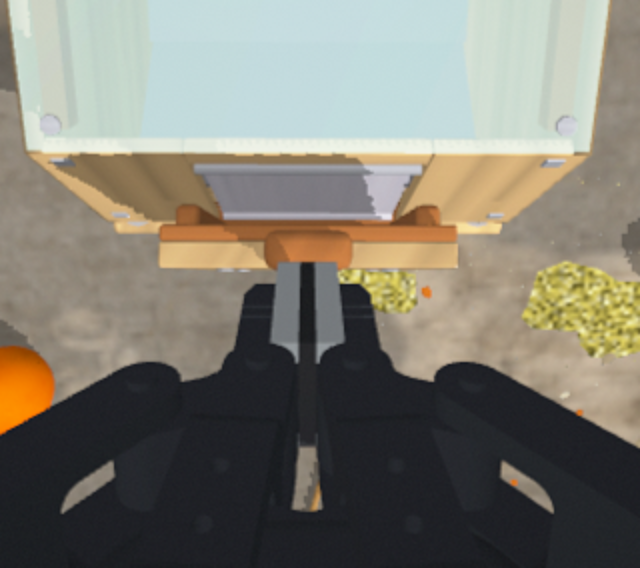

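View pics/s3.png

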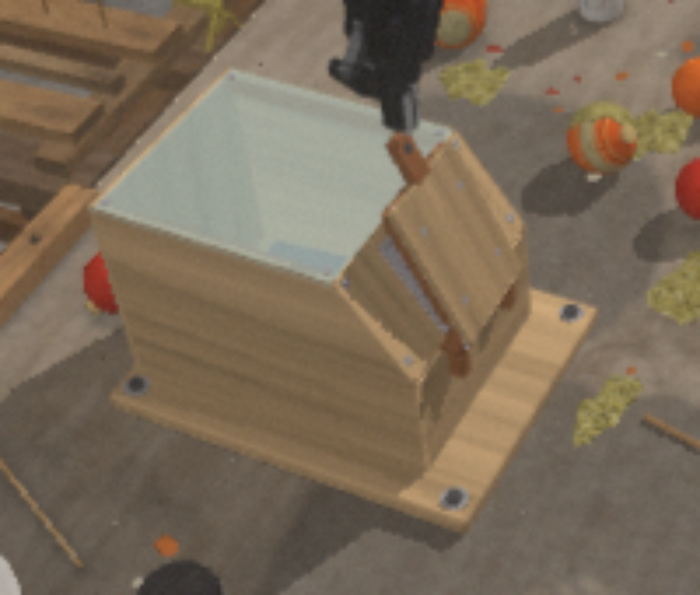

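The wrist crop shows the closed grey fingertips ending at (307,263), just over the tab at (307,250). The side crop shows them above the tab's tip at (403,135). So they closed clear of the tab, and I'll check where the fingertips really lie by depth.

Run:
```python
from h import *
np.set_printoptions(precision=1,suppress=True)
H=np.array(K('wrist')[0]['hand_eye'])
p,d,T=snap('wrist')
for u,v in[(254,222),(254,226),(254,230),(247,234),(260,234),(247,238),(247,245),(247,260),(247,270)]: print(u,v,p[v,u],d[v,u],pt('wrist',H,u,v,d[v,u]))
print(H, sensors.observe())
p,d,T=snap('side')
for u,v in [(214,152),(214,155),(214,158),(215,161),(217,165),(219,168)]: print(u,v,p[v,u],pt('side',T,u,v,d[v,u]))
```

```text
254 222 [185 114  63] 165.70647 [  9.2   1.4 -23.6]
254 226 [193 120  65] 165.52765 [  7.4   1.4 -24.4]
254 230 [180 113  64] 166.30183 [  5.2   1.4 -24.2]
247 234 [118 123 127] 149.1381 [ 10.8  -1.7 -40.5]
260 234 [119 123 126] 148.63779 [ 11.    4.  -40.9]
247 238 [118 123 126] 145.22519 [ 10.9  -1.6 -44.5]
247 245 [117 122 125] 138.61945 [ 11.1  -1.5 -51.4]
247 260 [119 124 127] 127.30828 [ 11.   -1.3 -63.3]
247 270 [120 125 127] 120.11087 [ 11.3  -1.2 -70.7]
[[  -0.    -1.    -0.3   76. ]
 [   1.    -0.     0.     0.9]
 [  -0.    -0.3    1.  -176.4]
 [   0.     0.     0.     1. ]] {'time': 4.2, 'qpos': array([ 0. ,  0.4, -0.2,  1.8,  0.1,  1. , -1.9]), 'dq': array([-0., -0., -0., -0., -0., -0.,  0.]), 'tau': array([ -0. , -46.8,  -1.4, -19.9,   0. ,   0. ,   0. ]), 'tcp_pos': array([640.4,  39.1, 243.6]), 'tcp_rot': array([ 3.1,  0. , -0.1]), 'ft_force': array([-0.6,  0.3, -0.3]), 'torque': array([ 0., -0., -0.]), 'grip_width': 0.006441714276429442}
214 152 [47 48 41] [631.9  54.2 300.8]
214 155 [45 41 39] [632.8  54.5 291.5]
214 158 [135  98  75] [643.3  38.1 266.7]
215 161 [103  77  63] [639.5  41.6 260.8]
217 165 [124  83  57] [634.6  42.5 249.8]
219 168 [122  80  52] [628.6  44.7 243.4]
```

```bash
python3 -c "
from rig import bot
print({a:getattr(bot,a) for a in dir(bot) if not a.startswith('_')})"
```

```text
{'PlanningError': <class 'rig.PlanningError'>, 'pinch_z': 18.700000000000003}
```

```bash
python3 -m handwheel '[{"fingers":0.6,"delta_pos":[0,0,0],"roll":0},{"fingers":0.6,"delta_pos":[0,0,-5],"roll":0},{"fingers":0.6,"delta_pos":[0,0,-5],"roll":0},{"fingers":0.6,"delta_pos":[0,0,-5],"roll":0},{"fingers":0.6,"delta_pos":[0,0,-5],"roll":0}]'
python3 - <<'E'
from h import *
np.set_printoptions(precision=1,suppress=True)
H=np.array(K('wrist')[0]['hand_eye'])
p,d,T=snap('wrist')
v,u=np.mgrid[0:384,0:512]; m,f=K('wrist')
X=np.stack([(u-m['cx'])/f*d,(v-m['cy'])/f*d,d],-1)@H[:3,:3].T+H[:3,3]
ok=(d>0)&(d<400)
# gray finger pixels
for lo,hi in[(-45,-5),(5,45)]:
    k=ok&(X[...,1]>lo)&(X[...,1]<hi)&(X[...,2]<-26)&(p.max(-1).astype(int)-p.min(-1)<30)
    Q=X[k]; b=Q[Q[:,2]>np.percentile(Q[:,2],97)]; print('finger low end',b.mean(0),Q[:,2].max())
k=ok&(abs(X[...,1])<14)&(X[...,2]<0)&(X[...,2]>-35)&(p[...,0]>p[...,2].astype(int)+40); print('tab',X[k].mean(0),X[k].min(0),X[k].max(0))
E
```

```text
time: 4.88
tcp_pos: [640.4, 39.1, 248.6]
tcp_rot: [3.142, 0.0, -0.055]
ft_force: [0.2, 0.2, 0.5]
grip_width: 51.0
finger low end [  4.5 -26.8 -43.2] -36.56807650657416
finger low end [  4.2  29.  -43.1] -36.76148431656662
tab [  7.2   1.4 -18.2] [ -2.9  -9.4 -21.1] [11.6 12.3 -8.2]
```

```bash
python3 -m handwheel '[{"fingers":0.6,"delta_pos":[0,1.5,20],"roll":0},{"fingers":0.6,"delta_pos":[0,1.5,42],"roll":0},{"fingers":0.6,"delta_pos":[0,1.5,42],"roll":0},{"fingers":0,"delta_pos":[0,1.5,42],"roll":0},{"fingers":0,"delta_pos":[0,1.5,42],"roll":0},{"fingers":0,"delta_pos":[0,1.5,42],"roll":0},{"fingers":0,"delta_pos":[0,1.5,42],"roll":0},{"fingers":0,"delta_pos":[0,1.5,42],"roll":0}]' 50
python3 - <<'E'
from h import *
p,d,T=snap('wrist');save('w4.png',p[150:350,130:390],2)
E
```

```text
time: 5.92
tcp_pos: [641.6, 38.9, 208.0]
tcp_rot: [-3.14, -0.003, -0.054]
ft_force: [1.2, 3.3, 4.9]
grip_width: 20.6
```

View pics/w4.png

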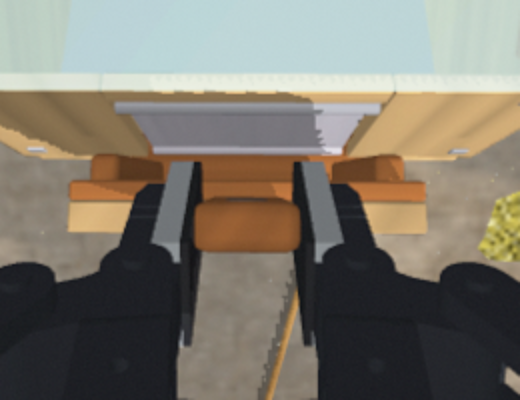

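The tab at (247,225) is held between the pads, width 20.6 mm. Now I'll swing the shelf down.

```bash
python3 -m handwheel '[{"fingers":0,"delta_pos":[-12,0,-5],"roll":0},{"fingers":0,"delta_pos":[-23,0,-8],"roll":0},{"fingers":0,"delta_pos":[-36,0,-10],"roll":0},{"fingers":0,"delta_pos":[-48,0,-11],"roll":0},{"fingers":0,"delta_pos":[-60,0,-11.5],"roll":0},{"fingers":0,"delta_pos":[-72,0,-11],"roll":0},{"fingers":0,"delta_pos":[-85,0,-9.5],"roll":0},{"fingers":0,"delta_pos":[-97,0,-7],"roll":0},{"fingers":0,"delta_pos":[-109,0,-3],"roll":0},{"fingers":0,"delta_pos":[-120,0,2],"roll":0},{"fingers":0,"delta_pos":[-120,0,2],"roll":0}]' 50
```

```text
time: 7.35
tcp_pos: [522.2, 45.7, 207.1]
tcp_rot: [-3.14, -0.005, -0.054]
ft_force: [-2.4, 3.7, 13.2]
grip_width: 21.4
```

```bash
python3 -m handwheel '[{"fingers":0,"delta_pos":[-11,0,6],"roll":0},{"fingers":0,"delta_pos":[-21,0,12],"roll":0},{"fingers":0,"delta_pos":[-31,0,20],"roll":0},{"fingers":0,"delta_pos":[-40,0,28],"roll":0},{"fingers":0,"delta_pos":[-49,0,37],"roll":0},{"fingers":0,"delta_pos":[-57,0,46],"roll":0},{"fingers":0,"delta_pos":[-64,0,56],"roll":0},{"fingers":0,"delta_pos":[-70,0,67],"roll":0},{"fingers":0,"delta_pos":[-75,0,78],"roll":0},{"fingers":0,"delta_pos":[-79,0,90],"roll":0},{"fingers":0,"delta_pos":[-79,0,90],"roll":0}]' 50
python3 - <<'E'
from h import *
p,d,T=snap('side');save('s5.png',p[110:280,120:320],3)
E
```

```text
time: 8.72
tcp_pos: [440.7, 50.4, 114.2]
tcp_rot: [-3.14, 0.001, -0.053]
ft_force: [-2.0, 7.3, 1.5]
grip_width: 20.7
```

View pics/s5.png

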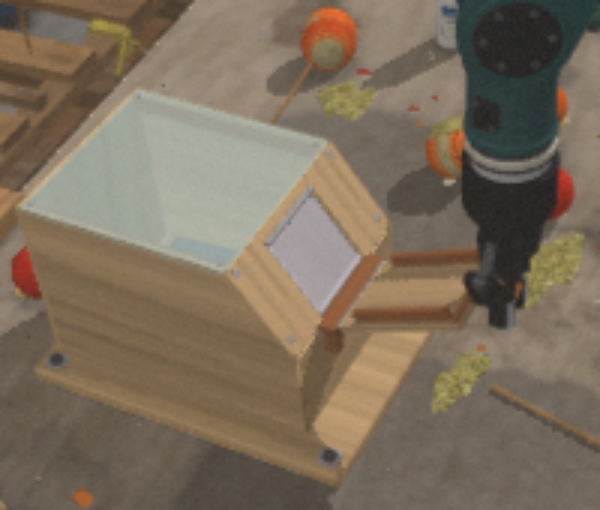

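The side crop shows the shelf still gripped and nearly down, about 20 degrees above level. Continuing to the stop.

```bash
python3 -m handwheel '[{"fingers":0,"delta_pos":[-3,0,12],"roll":0},{"fingers":0,"delta_pos":[-5,0,24],"roll":0},{"fingers":0,"delta_pos":[-6.5,0,36],"roll":0},{"fingers":0,"delta_pos":[-7,0,46],"roll":0},{"fingers":0,"delta_pos":[-7,0,49],"roll":0},{"fingers":0,"delta_pos":[-7,0,51],"roll":0},{"fingers":0,"delta_pos":[-7,0,51],"roll":0},{"fingers":0,"delta_pos":[-7,0,51],"roll":0}]' 50
python3 - <<'E'
from h import *
np.set_printoptions(precision=1,suppress=True)
p,d,T=snap('side')
BQ=(593.8,43.6,-.057)
v,u=np.mgrid[0:384,0:512]; m,f=K('side')
X=np.stack([(u-m['cx'])/f*d,(v-m['cy'])/f*d,d],-1)@T[:3,:3].T+T[:3,3]
B=(X-[BQ[0],BQ[1],0])@R.from_euler('z',BQ[2]).as_matrix()
for x in range(-140,0,20):
    k=(abs(B[...,0]-x)<8)&(abs(B[...,1])<28)&(B[...,2]>60)&(B[...,2]<240)
    print(x,k.sum(),np.median(B[k][:,2]) if k.any() else '')
E
```

```text
time: 9.78
tcp_pos: [434.2, 50.8, 63.6]
tcp_rot: [-3.14, -0.0, -0.054]
ft_force: [-2.7, 7.1, 1.0]
grip_width: 21.1
-140 17 174.98861541075118
-120 75 125.458143041458
-100 86 124.29291236782392
-80 82 122.81409719982894
-60 81 121.94226230233367
-40 80 120.31692004453684
-20 83 118.47851698083672
```

```bash
python3 -m handwheel '[{"fingers":0,"delta_pos":[0,0,6],"roll":0},{"fingers":0,"delta_pos":[0,0,10],"roll":0},{"fingers":0,"delta_pos":[0,0,13],"roll":0},{"fingers":0,"delta_pos":[0,0,15],"roll":0},{"fingers":0,"delta_pos":[0,0,15],"roll":0},{"fingers":0,"delta_pos":[0,0,15],"roll":0}]' 50
cat > shelf.py <<'E'
from h import *
BQ=(593.8,43.6,-.057)
def binpts(n):
    p,d,T=snap(n); v,u=np.mgrid[0:384,0:512]; m,f=K(n)
    X=np.stack([(u-m['cx'])/f*d,(v-m['cy'])/f*d,d],-1)@T[:3,:3].T+T[:3,3]
    return p,d,(X-[BQ[0],BQ[1],0])@R.from_euler('z',BQ[2]).as_matrix()
if __name__=='__main__':
    p,d,B=binpts('side')
    print(sensors.observe()['ft_force'].round(1),[(x,np.median(B[(abs(B[...,0]-x)<8)&(abs(B[...,1])<28)&(B[...,2]>60)&(B[...,2]<240)][:,2]).round(1)) for x in range(-120,0,20)])
E
python3 shelf.py
```

```text
time: 10.58
tcp_pos: [435.4, 50.7, 52.6]
tcp_rot: [-3.141, -0.004, -0.054]
ft_force: [-9.4, 7.8, 53.6]
grip_width: 20.5
[-9.7  7.4 53.4] [(-120, np.float64(118.2)), (-100, np.float64(118.5)), (-80, np.float64(118.3)), (-60, np.float64(118.7)), (-40, np.float64(118.4)), (-20, np.float64(118.5))]
```

Shelf is level (118.4 ± 0.2 mm along its length) and held against its stop. I'll release, rise and turn the jaws along the bin's x for the balls.

```bash
python3 -m handwheel '[{"fingers":0.5,"delta_pos":[0,0,-10],"roll":0},{"fingers":0.7,"delta_pos":[0,0,-12],"roll":0},{"fingers":0.7,"delta_pos":[0,0,-12],"roll":0},{"fingers":1,"delta_pos":[0,0,-50],"roll":0},{"fingers":1,"delta_pos":[0,0,-100],"roll":0},{"fingers":1,"delta_pos":[20,0,-150],"roll":-0.18},{"fingers":1,"delta_pos":[50,0,-150],"roll":-0.36},{"fingers":1,"delta_pos":[50,0,-150],"roll":-0.54},{"fingers":1,"delta_pos":[50,0,-150],"roll":-0.72},{"fingers":1,"delta_pos":[50,0,-150],"roll":-0.9},{"fingers":1,"delta_pos":[50,0,-150],"roll":-1.08},{"fingers":1,"delta_pos":[50,0,-150],"roll":-1.26}]' 50
cat > balls.py <<'E'
from h import *
def balls(n='top'):
    p,d,T=snap(n)
    hsv=cv2.cvtColor(p,cv2.COLOR_RGB2HSV)
    m=(((hsv[...,0]<16)|(hsv[...,0]>172))&(hsv[...,1]>190)&(hsv[...,2]>90)).astype(np.uint8)
    k,l,st,c=cv2.connectedComponentsWithStats(m)
    for i in range(1,k):
        if st[i,4]>100:
            P=onplane(n,T,*c[i],33)
            if 300<P[0]<1050 and abs(P[1])<600: print(n,c[i].round(0),st[i,4],P.round(0),'hue',np.median(hsv[l==i][:,0]))
    return p,d,T
if __name__=='__main__':
    p,d,T=balls('top'); print('jar top',onplane('top',T,237/1.5,235/1.5,86).round(0),'coated',onplane('top',T,497/1.5,270/1.5,34).round(0))
    balls('side')
E
python3 balls.py; python3 shelf.py; python3 go.py w 492 -241 150 1.514
```

```text
time: 12.12
tcp_pos: [483.8, 45.4, 197.5]
tcp_rot: [-3.139, 0.001, 1.21]
ft_force: [0.2, -0.1, 0.3]
grip_width: 85.4
top [369. 120.] 136 [ 826. -423.   33.] hue 10.0
top [145. 197.] 161 [555. 384.  33.] hue 11.0
top [364. 197.] 153 [ 540. -382.   33.] hue 11.0
top [324. 212.] 177 [ 491. -241.   33.] hue 3.0
top [181. 227.] 159 [447. 256.  33.] hue 11.0
jar top [685. 331.  86.] coated [ 603. -273.   34.]
side [300. 144.] 176 [ 545. -386.   33.] hue 10.0
side [257. 303.] 408 [449. 254.  33.] hue 10.0
side [193. 335.] 484 [556. 384.  33.] hue 10.0
side [ 31. 371.] 326 [847. 581.  33.] hue 10.0
[ 0.   0.4 -0.5] [(-120, np.float64(118.8)), (-100, np.float64(119.0)), (-80, np.float64(118.9)), (-60, np.float64(118.2)), (-40, np.float64(118.7)), (-20, np.float64(118.4))]
target [ 492. -241.  150.] delta [-264.3  111.1   47.7] roll -0.313 t 12.275
```

```bash
python3 -m handwheel '[{"fingers":1,"delta_pos":[-264,111,0],"roll":-0.31},{"fingers":1,"delta_pos":[-264,111,0],"roll":-0.31},{"fingers":1,"delta_pos":[-264,111,0],"roll":-0.31},{"fingers":1,"delta_pos":[-264,111,0],"roll":-0.31},{"fingers":1,"delta_pos":[-264,111,48],"roll":-0.31},{"fingers":1,"delta_pos":[-264,111,48],"roll":-0.31},{"fingers":1,"delta_pos":[-264,111,48],"roll":-0.31},{"fingers":1,"delta_pos":[-264,111,48],"roll":-0.31},{"fingers":1,"delta_pos":[-264,111,48],"roll":-0.31}]' 40
cat > wb.py <<'E'
from h import *
# ball in tool frame from the wrist depth: fit a sphere of radius 30 to the coloured pixels
from scipy.optimize import least_squares
p,d,T=snap('wrist'); H=np.array(K('wrist')[0]['hand_eye']); m,f=K('wrist')
hsv=cv2.cvtColor(p,cv2.COLOR_RGB2HSV)
k=((hsv[...,0]<16)|(hsv[...,0]>172))&(hsv[...,1]>190)&(hsv[...,2]>90)&(d>0)
n,l,st,c=cv2.connectedComponentsWithStats(k.astype(np.uint8))
v,u=np.mgrid[0:384,0:512]
X=np.stack([(u-m['cx'])/f*d,(v-m['cy'])/f*d,d],-1)@H[:3,:3].T+H[:3,3]
for i in range(1,n):
    if st[i,4]<700: continue
    Q=X[l==i]; Q=Q[np.abs(Q-np.median(Q,0)).max(1)<40]
    r=least_squares(lambda c:np.linalg.norm(Q-c,axis=1)-30,np.median(Q,0)+[0,0,25],loss='soft_l1')
    print('tool',r.x.round(1),'world',(T[:3,:3]@r.x+T[:3,3]).round(1),'px',c[i].round(),st[i,4],'rms',np.std(np.linalg.norm(Q-r.x,axis=1)).round(1))
s=sensors.observe();print(s['tcp_pos'].round(1),s['tcp_rot'].round(3),s['grip_width'].round(1),s['time'])
E
python3 wb.py
```

```text
time: 13.4
tcp_pos: [494.7, -238.7, 151.7]
tcp_rot: [3.14, 0.0, 1.517]
ft_force: [-0.3, -0.2, 0.2]
grip_width: 85.6
tool [-8.100e+00  1.000e-01  1.221e+02] world [ 488.7 -199.9  211.5] px [253. 173.] 3238 rms 0.5
tool [-33.3 112.9 116.8] world [ 457.8 -304.4  250.2] px [366. 191.] 1126 rms 0.8
tool [-149.3   58.9  121.9] world [ 344.7 -248.3  229.1] px [308. 298.] 1926 rms 0.6Traceback (most recent call last):
  File "wb.py", line 15, in <module>
    s=sensors.observe();print(s['tcp_pos'].round(1),s['tcp_rot'].round(3),s['grip_width'].round(1),s['time'])
                                                                          ^^^^^^^^^^^^^^^^^^^^^
AttributeError: 'float' object has no attribute 'round'
```

```bash
sed -i "s/(T\[:3,:3\]@r.x+T\[:3,3\])/(TP[:3,:3]@r.x+TP[:3,3])/; s/^p,d,T=snap/TP=pose(); p,d,T=snap/; s/s\['grip_width'\].round(1)/s['grip_width']/" wb.py
python3 -m handwheel '[{"fingers":1,"delta_pos":[-8,0,50],"roll":0},{"fingers":1,"delta_pos":[-8,0,100],"roll":0},{"fingers":1,"delta_pos":[-8,0,150],"roll":0},{"fingers":1,"delta_pos":[-8,0,170],"roll":0},{"fingers":1,"delta_pos":[-8,0,170],"roll":0},{"fingers":1,"delta_pos":[-8,0,170],"roll":0}]' 40
python3 wb.py
python3 - <<'E'
from h import *
p,d,T=snap('wrist');save('w6.png',p,1.3)
E
```

```text
time: 14.2
tcp_pos: [494.5, -248.0, -18.2]
tcp_rot: [3.14, 0.001, 1.515]
ft_force: [-0.1, 0.1, 0.4]
grip_width: 85.4
tool [  1.3  -0.1 -47.8] world [ 494.3 -246.7   29.6] px [252. 262.] 16033 rms 0.5
tool [-23.4 112.3 -51.9] world [ 605.2 -277.6   33.9] px [474. 272.] 1205 rms 0.6
tool [-23.6 112.8 -52.3] world [ 605.7 -277.8   34.3] px [477. 296.] 2088 rms 1.8
[ 494.6 -248.3  -17.9] [3.139e+00 1.000e-03 1.515e+00] 85.69350493901297 14.25
```

View pics/w6.png

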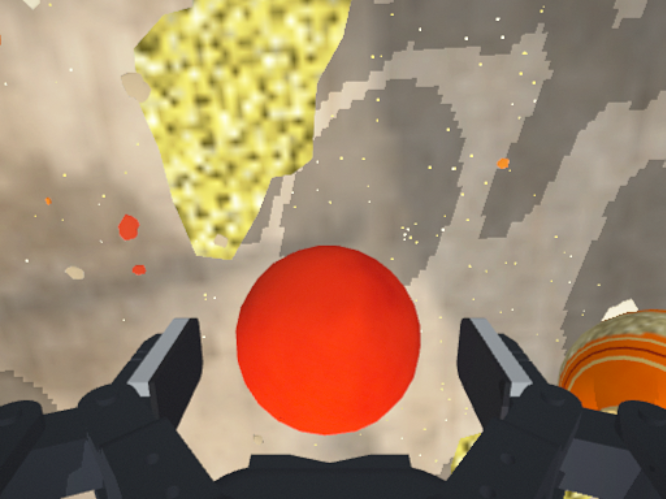

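The red ball at (328,340) is midway between the open fingers. I'll lower 14 mm, grip and lift.

```bash
python3 -m handwheel '[{"fingers":1,"delta_pos":[1,0,13],"roll":0},{"fingers":0.4,"delta_pos":[1,0,13],"roll":0},{"fingers":0.4,"delta_pos":[1,0,13],"roll":0},{"fingers":0.4,"delta_pos":[1,0,13],"roll":0},{"fingers":0.4,"delta_pos":[1,0,13],"roll":0},{"fingers":0.4,"delta_pos":[1,0,-50],"roll":0},{"fingers":0.4,"delta_pos":[1,0,-110],"roll":0},{"fingers":0.4,"delta_pos":[1,0,-170],"roll":0},{"fingers":0.4,"delta_pos":[1,0,-210],"roll":0},{"fingers":0.4,"delta_pos":[1,0,-210],"roll":0}]' 40
python3 wb.py; python3 go.py b -75 0 190 1.571
```

```text
time: 15.55
tcp_pos: [496.0, -248.0, 194.0]
tcp_rot: [3.134, 0.003, 1.514]
ft_force: [0.6, -0.4, -1.5]
grip_width: 55.1
tool [-23.5 110.2 159.7] world [ 605.7 -278.3   35.2] px [350. 168.] 766 rms 0.7
tool [  0.2   0.2 -61.5] world [ 495.8 -247.6  255.5] px [253. 281.] 18993 rms 0.5
[ 494.  -247.6  191.7] [3.139e+00 1.000e-03 1.514e+00] 55.24366882580022 15.6
target [518.9  47.9 190. ] delta [296.4   8.2   1.3] roll 0.0 t 15.6
```

```bash
python3 -m handwheel '[{"fingers":0.4,"delta_pos":[296,8,0],"roll":0},{"fingers":0.4,"delta_pos":[296,8,0],"roll":0},{"fingers":0.4,"delta_pos":[296,8,0],"roll":0},{"fingers":0.4,"delta_pos":[296,8,0],"roll":0},{"fingers":0.4,"delta_pos":[296,8,0],"roll":0},{"fingers":0.4,"delta_pos":[296,8,0],"roll":0},{"fingers":0.4,"delta_pos":[296,8,0],"roll":0},{"fingers":0.4,"delta_pos":[296,8,0],"roll":0}]' 40
python3 wb.py; python3 go.py b -75 0 91 1.571
```

```text
time: 16.6
tcp_pos: [517.2, 46.0, 189.6]
tcp_rot: [-3.139, 0.001, 1.512]
ft_force: [0.4, -0.7, -0.2]
grip_width: 54.9
tool [  0.2   0.3 -61.6] world [517.6  46.2 251.1] px [253. 281.] 19009 rms 0.5
[517.4  46.1 189.9] [-3.140e+00  1.000e-03  1.512e+00] 54.985993686869136 16.65
target [518.9  47.9  91. ] delta [ 2.   1.5 98.9] roll -0.002 t 16.65
```

```bash
python3 -m handwheel '[{"fingers":0.4,"delta_pos":[0,1,50],"roll":0},{"fingers":0.4,"delta_pos":[0,1,85],"roll":0},{"fingers":0.4,"delta_pos":[0,1,97],"roll":0},{"fingers":0.4,"delta_pos":[0,1,99],"roll":0},{"fingers":0.4,"delta_pos":[0,1,99],"roll":0}]' 40
python3 wb.py; python3 go.py b -75 0 91 1.571
```

```text
time: 17.27
tcp_pos: [519.9, 48.0, 92.7]
tcp_rot: [3.14, -0.0, 1.514]
ft_force: [-0.7, 0.3, -1.1]
grip_width: 55.4
tool [  0.2   0.2 -61.6] world [520.1  48.2 154.3] px [253. 281.] 19010 rms 0.5
[520.1  48.1  92.9] [ 3.139 -0.     1.514] 55.323660442373615 17.325
target [518.9  47.9  91. ] delta [-0.3 -1.2  1.9] roll 0.0 t 17.325
```

```bash
python3 -m handwheel '[{"fingers":0.4,"delta_pos":[0,0,3.5],"roll":0},{"fingers":0.4,"delta_pos":[0,0,3.5],"roll":0},{"fingers":0.7,"delta_pos":[0,0,3.5],"roll":0},{"fingers":0.8,"delta_pos":[0,0,3.5],"roll":0},{"fingers":0.8,"delta_pos":[0,0,3.5],"roll":0},{"fingers":0.8,"delta_pos":[0,0,-20],"roll":0},{"fingers":0.8,"delta_pos":[0,0,-70],"roll":0},{"fingers":0.3,"delta_pos":[0,0,-80],"roll":0},{"fingers":0,"delta_pos":[0,0,-80],"roll":0},{"fingers":0,"delta_pos":[0,0,-80],"roll":0},{"fingers":0,"delta_pos":[0,0,-80],"roll":0}]' 40
python3 wb.py; python3 go.py b -131 0 170 1.571;python3 go.py b -131 0 100 1.571
```

```text
time: 18.7
tcp_pos: [517.9, 47.7, 170.4]
tcp_rot: [-3.139, 0.0, 1.515]
ft_force: [-0.1, -0.5, -0.1]
grip_width: 0.2
tool [ 0.3  1.6 20.8] world [519.5  48.  149.6] px [255. 200.] 6404 rms 0.5
[518.1  47.9 170.6] [-3.139  0.     1.515] -0.30310316860278025 18.75
target [463.   51.1 170. ] delta [  0.1 -55.2   0.7] roll 0.001 t 18.75
target [463.   51.1 100. ] delta [  0.1 -55.   70.7] roll 0.001 t 18.75
```

```bash
python3 -m handwheel '[{"fingers":0,"delta_pos":[0,-30,0],"roll":0.18},{"fingers":0,"delta_pos":[0,-50,0],"roll":0.36},{"fingers":0,"delta_pos":[0,-50,0],"roll":0.54},{"fingers":0,"delta_pos":[0,-50,0],"roll":0.72},{"fingers":0,"delta_pos":[0,-50,0],"roll":0.9},{"fingers":0,"delta_pos":[0,-50,0],"roll":1.08},{"fingers":0,"delta_pos":[0,-50,0],"roll":1.26},{"fingers":0,"delta_pos":[0,-50,0],"roll":1.44},{"fingers":0,"delta_pos":[0,-50,0],"roll":1.571},{"fingers":0,"delta_pos":[0,-50,0],"roll":1.571},{"fingers":0,"delta_pos":[0,-50,40],"roll":1.571},{"fingers":0,"delta_pos":[0,-50,62],"roll":1.571}]' 40
python3 wb.py; python3 go.py b 18 0 108
```

```text
time: 20.25
tcp_pos: [468.2, 50.7, 108.3]
tcp_rot: [3.141, 0.002, -0.053]
ft_force: [0.7, 0.1, 0.2]
grip_width: 0.2
tool [ 50.9  -0.4 -41.2] world [519.1  48.3 149.4] px [249. 142.] 17742 rms 0.5
tool [ -28.9 -198.7   78.6] world [449.8 250.7  29.7] px [ 27. 199.] 770 rms 0.4
[466.6  50.5 106.3] [ 3.141  0.006 -0.053] 0.2439206613642481 20.3
target [611.8  42.6 108. ] delta [ 1.453e+02  1.000e-01 -2.600e+00] roll 0.004 t 20.3
```

Ball is 51 mm ahead, at tip height. Pushing in moderate steps.

```bash
python3 -m handwheel '[{"fingers":0,"delta_pos":[12,0,-1],"roll":0},{"fingers":0,"delta_pos":[25,0,-1],"roll":0},{"fingers":0,"delta_pos":[40,0,-1],"roll":0},{"fingers":0,"delta_pos":[55,0,-1],"roll":0},{"fingers":0,"delta_pos":[70,0,-1],"roll":0},{"fingers":0,"delta_pos":[85,0,-1],"roll":0},{"fingers":0,"delta_pos":[100,0,-1],"roll":0},{"fingers":0,"delta_pos":[115,0,-1],"roll":0},{"fingers":0,"delta_pos":[130,0,-1],"roll":0},{"fingers":0,"delta_pos":[143,0,-1],"roll":0},{"fingers":0,"delta_pos":[143,0,-1],"roll":0},{"fingers":0,"delta_pos":[143,0,-1],"roll":0}]' 40
python3 wb.py
python3 - <<'E'
from h import *
p,d,T=snap('side');save('s7.png',p[110:280,120:320],3)
E
```

```text
time: 21.8
tcp_pos: [611.1, 42.8, 110.5]
tcp_rot: [3.141, 0.001, -0.056]
ft_force: [0.7, 0.2, 0.1]
grip_width: 0.2
tool [-172.7 -198.2   81.1] world [449.6 250.4  29.6] px [ 33. 341.] 1527 rms 0.9
[610.9  42.8 110.5] [ 3.141e+00  1.000e-03 -5.600e-02] -0.05803469791036357 21.85
```

View pics/s7.png

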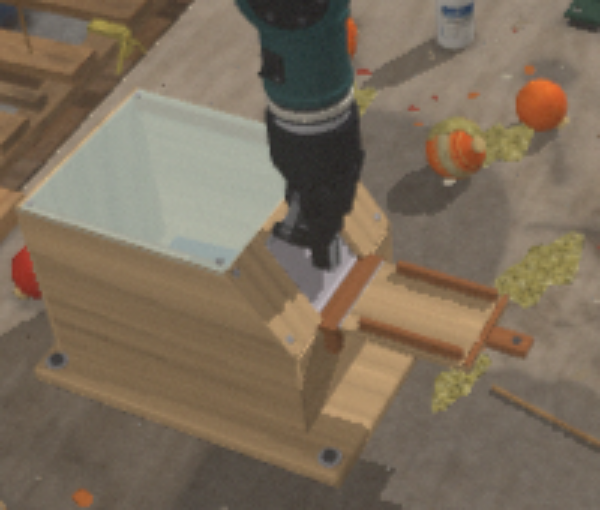

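The side crop shows the ball gone through, the fingers in the mouth at (325,245) and no red on the shelf. Retreating, then on to the near left ball.

```bash
python3 go.py w 449 252 190 1.514; python3 -m handwheel '[{"fingers":0,"delta_pos":[-50,0,0],"roll":0},{"fingers":0,"delta_pos":[-90,0,-40],"roll":0},{"fingers":0.5,"delta_pos":[-110,0,-80],"roll":-0.18},{"fingers":1,"delta_pos":[-130,-30,-80],"roll":-0.36},{"fingers":1,"delta_pos":[-150,-90,-80],"roll":-0.54},{"fingers":1,"delta_pos":[-173,-150,-80],"roll":-0.72},{"fingers":1,"delta_pos":[-173,-200,-80],"roll":-0.9},{"fingers":1,"delta_pos":[-173,-200,-80],"roll":-1.08},{"fingers":1,"delta_pos":[-173,-200,-80],"roll":-1.26},{"fingers":1,"delta_pos":[-173,-200,-80],"roll":-1.44},{"fingers":1,"delta_pos":[-173,-200,-80],"roll":-1.57},{"fingers":1,"delta_pos":[-173,-200,-40],"roll":-1.57}]' 40
python3 wb.py; python3 balls.py
```

```text
target [449. 252. 190.] delta [-173.4 -199.8  -79.3] roll -1.57 t 21.9
time: 23.4
tcp_pos: [452.5, 253.7, 152.6]
tcp_rot: [3.136, -0.004, 1.514]
ft_force: [0.9, 0.4, -0.3]
grip_width: 85.7
tool [ -4.3  -2.6 122.9] world [450.3 250.   29.7] px [250. 155.] 1458 rms 0.4
[448.2 250.2 146.9] [-3.137e+00  3.000e-03  1.514e+00] 85.42208352027674 23.45
top [369. 120.] 136 [ 826. -424.   33.] hue 10.0
top [364. 197.] 160 [ 541. -383.   33.] hue 11.0
jar top [685. 331.  86.] coated [ 603. -273.   34.]
side [300. 144.] 179 [ 544. -386.   33.] hue 10.0
side [257. 303.] 405 [449. 254.  33.] hue 10.0
side [193. 335.] 474 [557. 383.  33.] hue 10.0
side [ 31. 371.] 317 [848. 581.  33.] hue 10.0
```

```bash
python3 -m handwheel '[{"fingers":1,"delta_pos":[0,0,30],"roll":0},{"fingers":1,"delta_pos":[0,0,60],"roll":0},{"fingers":1,"delta_pos":[0,0,60],"roll":0},{"fingers":1,"delta_pos":[0,0,60],"roll":0}]' 40
python3 wb.py
```

```text
time: 24.05
tcp_pos: [451.0, 253.0, 92.2]
tcp_rot: [3.14, -0.001, 1.514]
ft_force: [-0.1, 0.2, 0.6]
grip_width: 85.2
tool [133.  100.1  62.9] world [558.7 380.2  29.6] px [421.  12.] 909 rms 0.6
tool [-3.  -0.7 62.5] world [450.3 250.1  29.7] px [252. 172.] 2285 rms 0.4
[451.3 253.1  92.3] [ 3.139e+00 -2.000e-03  1.514e+00] 85.40375667137663 24.1
```

```bash
python3 -m handwheel '[{"fingers":1,"delta_pos":[-3,-1,40],"roll":0},{"fingers":1,"delta_pos":[-3,-1,90],"roll":0},{"fingers":1,"delta_pos":[-3,-1,124],"roll":0},{"fingers":1,"delta_pos":[-3,-1,124],"roll":0},{"fingers":0.4,"delta_pos":[-3,-1,124],"roll":0},{"fingers":0.4,"delta_pos":[-3,-1,124],"roll":0},{"fingers":0.4,"delta_pos":[-3,-1,124],"roll":0},{"fingers":0.4,"delta_pos":[-3,-1,124],"roll":0},{"fingers":0.4,"delta_pos":[-3,-1,60],"roll":0},{"fingers":0.4,"delta_pos":[-3,-1,0],"roll":0},{"fingers":0.4,"delta_pos":[-3,-1,-60],"roll":0},{"fingers":0.4,"delta_pos":[-3,-1,-100],"roll":0}]' 40
python3 wb.py; python3 go.py w 519 48 190 1.514
```

```text
time: 25.6
tcp_pos: [449.8, 249.5, 194.9]
tcp_rot: [3.137, -0.002, 1.514]
ft_force: [0.8, 0.1, -1.8]
grip_width: 55.3
tool [  0.4   0.3 -60.6] world [449.8 249.8 255.6] px [249. 263.] 13339 rms 0.5
[452.1 251.6 198.9] [ 3.131 -0.006  1.514] 55.16186353026225 25.65
target [519.  48. 190.] delta [-199.5   78.4    8.7] roll -0.0 t 25.65
```

```bash
python3 -m handwheel '[{"fingers":0.4,"delta_pos":[-199,79,0],"roll":0},{"fingers":0.4,"delta_pos":[-199,79,0],"roll":0},{"fingers":0.4,"delta_pos":[-199,79,0],"roll":0},{"fingers":0.4,"delta_pos":[-199,79,0],"roll":0},{"fingers":0.4,"delta_pos":[-199,79,0],"roll":0},{"fingers":0.4,"delta_pos":[-199,79,0],"roll":0},{"fingers":0.4,"delta_pos":[-199,79,0],"roll":0},{"fingers":0.4,"delta_pos":[-199,79,50],"roll":0},{"fingers":0.4,"delta_pos":[-199,79,50],"roll":0}]' 40
python3 wb.py; python3 go.py w 519 47 91 1.514
```

```text
time: 26.78
tcp_pos: [513.2, 46.5, 138.4]
tcp_rot: [-3.134, 0.001, 1.517]
ft_force: [-1.6, -0.7, -0.0]
grip_width: 55.2
tool [  0.4   0.3 -60.6] world [514.   46.9 199. ] px [253. 267.] 15387 rms 0.5
[515.  47. 140.] [-3.138  0.     1.516] 55.44467078587904 26.825
target [519.  47.  91.] delta [ 0.2  4.1 49. ] roll 0.002 t 26.825
```

```bash
python3 -m handwheel '[{"fingers":0.4,"delta_pos":[0,2,30],"roll":0},{"fingers":0.4,"delta_pos":[0,2,47],"roll":0},{"fingers":0.4,"delta_pos":[0,2,50],"roll":0},{"fingers":0.4,"delta_pos":[0,2,50],"roll":0},{"fingers":0.4,"delta_pos":[0,2,50],"roll":0}]' 40
python3 wb.py
```

```text
time: 27.45
tcp_pos: [519.3, 46.2, 91.6]
tcp_rot: [3.14, -0.0, 1.514]
ft_force: [-0.5, -0.1, -1.3]
grip_width: 55.5
tool [  0.4   0.3 -60.6] world [519.5  46.5 152.2] px [251. 265.] 14412 rms 0.5
[519.2  46.1  91.5] [ 3.14  -0.     1.514] 55.44936661705486 27.5
```

```bash
python3 -m handwheel '[{"fingers":0.4,"delta_pos":[0,0,2],"roll":0},{"fingers":0.4,"delta_pos":[0,0,2],"roll":0},{"fingers":0.7,"delta_pos":[0,0,2],"roll":0},{"fingers":0.8,"delta_pos":[0,0,2],"roll":0},{"fingers":0.8,"delta_pos":[0,0,2],"roll":0},{"fingers":0.8,"delta_pos":[0,0,-20],"roll":0},{"fingers":0.8,"delta_pos":[0,0,-70],"roll":0},{"fingers":0.3,"delta_pos":[0,0,-80],"roll":0},{"fingers":0,"delta_pos":[0,-25,-80],"roll":0.18},{"fingers":0,"delta_pos":[0,-50,-80],"roll":0.36},{"fingers":0,"delta_pos":[0,-50,-80],"roll":0.54},{"fingers":0,"delta_pos":[0,-50,-80],"roll":0.54}]' 40
python3 wb.py; python3 go.py w 467 50.5 108
```

```text
time: 29.0
tcp_pos: [468.1, 48.6, 170.4]
tcp_rot: [-3.141, 0.001, 0.976]
ft_force: [-0.2, 1.0, 0.9]
grip_width: -0.4
tool [26.5 43.7 20.7] world [519.2  46.1 149.6] px [316. 148.] 4248 rms 0.4
[468.6  48.7 170.4] [-3.142e+00  1.000e-03  9.770e-01] 0.2144867837942622 29.05
target [467.   50.5 108. ] delta [ 0.6 -2.3 62.4] roll 1.034 t 29.05
```

```bash
python3 -m handwheel '[{"fingers":0,"delta_pos":[0,-1,0],"roll":0.18},{"fingers":0,"delta_pos":[0,-1,0],"roll":0.36},{"fingers":0,"delta_pos":[0,-1,0],"roll":0.54},{"fingers":0,"delta_pos":[0,-1,0],"roll":0.72},{"fingers":0,"delta_pos":[0,-1,0],"roll":0.9},{"fingers":0,"delta_pos":[0,-1,0],"roll":1.034},{"fingers":0,"delta_pos":[0,-1,30],"roll":1.034},{"fingers":0,"delta_pos":[0,-1,62],"roll":1.034},{"fingers":0,"delta_pos":[0,-1,62],"roll":1.034},{"fingers":0,"delta_pos":[0,-1,62],"roll":1.034}]' 40
python3 wb.py; python3 go.py b 17 -1 109
```

```text
time: 30.3
tcp_pos: [468.5, 49.6, 109.1]
tcp_rot: [-3.141, -0.001, -0.059]
ft_force: [-0.0, 0.7, 1.0]
grip_width: 0.0
tool [ 50.6   0.1 -40.3] world [519.   46.4 149.5] px [217. 139.] 6879 rms 0.7
[468.9  49.6 109.5] [-3.141e+00 -2.000e-03 -5.900e-02] -0.19482939655464981 30.35
target [610.7  41.6 109. ] delta [142.1  -0.5   0.7] roll -0.002 t 30.35
```

```bash
python3 -m handwheel '[{"fingers":0,"delta_pos":[12,0,0],"roll":0},{"fingers":0,"delta_pos":[25,0,0],"roll":0},{"fingers":0,"delta_pos":[40,0,0],"roll":0},{"fingers":0,"delta_pos":[55,0,0],"roll":0},{"fingers":0,"delta_pos":[70,0,0],"roll":0},{"fingers":0,"delta_pos":[85,0,0],"roll":0},{"fingers":0,"delta_pos":[100,0,0],"roll":0},{"fingers":0,"delta_pos":[115,0,0],"roll":0},{"fingers":0,"delta_pos":[130,0,0],"roll":0},{"fingers":0,"delta_pos":[143,0,0],"roll":0},{"fingers":0,"delta_pos":[143,0,0],"roll":0},{"fingers":0,"delta_pos":[143,0,0],"roll":0}]' 40
python3 wb.py; python3 go.py w 557 383 190 1.514
```

```text
time: 31.85
tcp_pos: [609.9, 40.8, 108.5]
tcp_rot: [3.141, 0.001, -0.06]
ft_force: [-0.1, 0.7, 0.7]
grip_width: -0.2
[609.7  40.8 108.5] [ 3.141e+00  1.000e-03 -6.000e-02] -0.12075225564009147 31.9
target [557. 383. 190.] delta [ -73.2 -338.4  -81.5] roll -1.574 t 31.9
```

```bash
python3 -m handwheel '[{"fingers":0,"delta_pos":[-50,0,0],"roll":0},{"fingers":0,"delta_pos":[-90,0,-40],"roll":0},{"fingers":0.5,"delta_pos":[-110,-30,-80],"roll":-0.18},{"fingers":1,"delta_pos":[-110,-90,-80],"roll":-0.36},{"fingers":1,"delta_pos":[-100,-150,-80],"roll":-0.54},{"fingers":1,"delta_pos":[-90,-210,-80],"roll":-0.72},{"fingers":1,"delta_pos":[-80,-270,-80],"roll":-0.9},{"fingers":1,"delta_pos":[-73,-330,-80],"roll":-1.08},{"fingers":1,"delta_pos":[-73,-338,-80],"roll":-1.26},{"fingers":1,"delta_pos":[-73,-338,-80],"roll":-1.44},{"fingers":1,"delta_pos":[-73,-338,-60],"roll":-1.574},{"fingers":1,"delta_pos":[-73,-338,-40],"roll":-1.574}]' 40
python3 balls.py; python3 -m handwheel '[{"fingers":1,"delta_pos":[0,0,30],"roll":0},{"fingers":1,"delta_pos":[0,0,55],"roll":0},{"fingers":1,"delta_pos":[0,0,55],"roll":0},{"fingers":1,"delta_pos":[0,0,55],"roll":0}]'; python3 wb.py
```

```text
time: 33.4
tcp_pos: [557.8, 382.0, 147.9]
tcp_rot: [-3.141, 0.0, 1.512]
ft_force: [0.6, 0.2, -0.4]
grip_width: 85.5
top [369. 120.] 135 [ 827. -422.   33.] hue 10.0
top [145. 197.] 155 [555. 384.  33.] hue 11.0
top [363. 197.] 147 [ 541. -381.   33.] hue 11.0
jar top [685. 331.  86.] coated [ 603. -273.   34.]
side [300. 142.] 124 [ 547. -395.   33.] hue 10.0
side [193. 335.] 465 [557. 383.  33.] hue 10.0
side [ 31. 371.] 312 [848. 581.  33.] hue 10.0
time: 34.0
tcp_pos: [558.5, 383.3, 94.9]
tcp_rot: [3.14, -0.001, 1.513]
ft_force: [0.3, 0.1, -0.2]
grip_width: 85.6
tool [-3.7  0.6 65.2] world [558.9 379.6  29.7] px [252. 174.] 2521 rms 0.4
[558.8 383.5  95.2] [ 3.140e+00 -2.000e-03  1.513e+00] 85.52494154460398 34.05
```

```bash
python3 -m handwheel '[{"fingers":1,"delta_pos":[-4,0.5,40],"roll":0},{"fingers":1,"delta_pos":[-4,0.5,90],"roll":0},{"fingers":1,"delta_pos":[-4,0.5,126],"roll":0},{"fingers":1,"delta_pos":[-4,0.5,126],"roll":0},{"fingers":0.4,"delta_pos":[-4,0.5,126],"roll":0},{"fingers":0.4,"delta_pos":[-4,0.5,126],"roll":0},{"fingers":0.4,"delta_pos":[-4,0.5,126],"roll":0},{"fingers":0.4,"delta_pos":[-4,0.5,126],"roll":0},{"fingers":0.4,"delta_pos":[-4,0.5,66],"roll":0},{"fingers":0.4,"delta_pos":[-4,0.5,6],"roll":0},{"fingers":0.4,"delta_pos":[-4,0.5,-54],"roll":0},{"fingers":0.4,"delta_pos":[-4,0.5,-97],"roll":0}]' 40
python3 wb.py; python3 go.py w 519 47 192 1.514
```

```text
time: 35.55
tcp_pos: [559.1, 379.5, 195.3]
tcp_rot: [3.138, -0.003, 1.514]
ft_force: [0.2, 0.8, -1.0]
grip_width: 55.6
tool [ -0.3   0.4 -59. ] world [559.2 379.  254.3] px [247. 260.] 12711 rms 0.5
[561.4 382.2 201.1] [ 3.131 -0.009  1.514] 55.410533718948514 35.6
target [519.  47. 192.] delta [-337.1  -23.2    5.9] roll -0.0 t 35.6
```

```bash
python3 -m handwheel '[{"fingers":0.4,"delta_pos":[-60,-22,0],"roll":0},{"fingers":0.4,"delta_pos":[-120,-22,0],"roll":0},{"fingers":0.4,"delta_pos":[-180,-22,0],"roll":0},{"fingers":0.4,"delta_pos":[-240,-22,0],"roll":0},{"fingers":0.4,"delta_pos":[-300,-22,0],"roll":0},{"fingers":0.4,"delta_pos":[-334,-22,0],"roll":0},{"fingers":0.4,"delta_pos":[-334,-22,0],"roll":0},{"fingers":0.4,"delta_pos":[-334,-22,40],"roll":0},{"fingers":0.4,"delta_pos":[-334,-22,50],"roll":0},{"fingers":0.4,"delta_pos":[-334,-22,50],"roll":0},{"fingers":0.4,"delta_pos":[-334,-22,50],"roll":0}]' 40
python3 wb.py; python3 go.py w 519 47 91 1.514
```

```text
time: 36.98
tcp_pos: [518.3, 47.3, 141.8]
tcp_rot: [3.14, -0.001, 1.515]
ft_force: [0.3, -0.5, -0.8]
grip_width: 55.0
tool [ -0.2   0.4 -59. ] world [518.5  47.1 200.7] px [251. 265.] 14391 rms 0.5
[518.3  47.2 141.8] [ 3.139e+00 -1.000e-03  1.515e+00] 55.222546984234285 37.025
target [519.  47.  91.] delta [-0.1  0.6 50.8] roll 0.001 t 37.025
```

Lower until the ball centre is at about 150 (50.5 mm down), release and turn.

```bash
python3 -m handwheel '[{"fingers":0.4,"delta_pos":[0,0,30],"roll":0},{"fingers":0.4,"delta_pos":[0,0,46],"roll":0},{"fingers":0.4,"delta_pos":[0,0,50.5],"roll":0},{"fingers":0.4,"delta_pos":[0,0,50.5],"roll":0},{"fingers":0.4,"delta_pos":[0,0,50.5],"roll":0},{"fingers":0.7,"delta_pos":[0,0,50.5],"roll":0},{"fingers":0.8,"delta_pos":[0,0,50.5],"roll":0},{"fingers":0.8,"delta_pos":[0,0,50.5],"roll":0},{"fingers":0.8,"delta_pos":[0,0,30],"roll":0},{"fingers":0.8,"delta_pos":[0,0,-20],"roll":0},{"fingers":0.3,"delta_pos":[0,0,-30],"roll":0},{"fingers":0,"delta_pos":[0,-20,-30],"roll":0.1}]' 40
python3 wb.py; python3 go.py w 467 49.5 171
```

```text
time: 38.52
tcp_pos: [499.4, 47.6, 171.6]
tcp_rot: [3.138, -0.002, 1.41]
ft_force: [-0.4, 1.2, -0.2]
grip_width: 32.4
tool [ 1.5 18.6 22. ] world [518.1  46.1 149.7] px [276. 186.] 3890 rms 0.5
[494.   47.2 170.5] [-3.139e+00  2.000e-03  1.409e+00] 24.761405611312277 38.575
target [467.   49.5 171. ] delta [ -2.  -27.   -0.4] roll 1.466 t 38.575
```

```bash
python3 -m handwheel '[{"fingers":0,"delta_pos":[-2,-28,0],"roll":0.18},{"fingers":0,"delta_pos":[-2,-28,0],"roll":0.36},{"fingers":0,"delta_pos":[-2,-28,0],"roll":0.54},{"fingers":0,"delta_pos":[-2,-28,0],"roll":0.72},{"fingers":0,"delta_pos":[-2,-28,0],"roll":0.9},{"fingers":0,"delta_pos":[-2,-28,0],"roll":1.08},{"fingers":0,"delta_pos":[-2,-28,0],"roll":1.26},{"fingers":0,"delta_pos":[-2,-28,0],"roll":1.44},{"fingers":0,"delta_pos":[-2,-28,30],"roll":1.466},{"fingers":0,"delta_pos":[-2,-28,62],"roll":1.466},{"fingers":0,"delta_pos":[-2,-28,62],"roll":1.466},{"fingers":0,"delta_pos":[-2,-28,62],"roll":1.466}]' 40
python3 wb.py; python3 go.py b 17 -1 109
```

```text
time: 40.08
tcp_pos: [469.7, 50.0, 109.0]
tcp_rot: [-3.142, -0.0, -0.051]
ft_force: [0.4, 0.4, 0.3]
grip_width: -0.1
tool [ 48.1   1.1 -40.4] world [517.7  46.4 149.4] px [221. 153.] 6532 rms 0.6
[470.2  50.  109.4] [-3.141e+00 -1.000e-03 -5.200e-02] 0.1534282390851946 40.125
target [610.7  41.6 109. ] delta [140.8   1.1   0.6] roll 0.005 t 40.125
```

```bash
python3 -m handwheel '[{"fingers":0,"delta_pos":[12,1,0],"roll":0},{"fingers":0,"delta_pos":[25,1,0],"roll":0},{"fingers":0,"delta_pos":[40,1,0],"roll":0},{"fingers":0,"delta_pos":[55,1,0],"roll":0},{"fingers":0,"delta_pos":[70,1,0],"roll":0},{"fingers":0,"delta_pos":[85,1,0],"roll":0},{"fingers":0,"delta_pos":[100,1,0],"roll":0},{"fingers":0,"delta_pos":[115,1,0],"roll":0},{"fingers":0,"delta_pos":[130,1,0],"roll":0},{"fingers":0,"delta_pos":[142,1,0],"roll":0},{"fingers":0,"delta_pos":[142,1,0],"roll":0},{"fingers":0,"delta_pos":[142,1,0],"roll":0}]' 40
python3 wb.py; python3 go.py w 542 -382 190 1.514; python3 balls.py
```

```text
time: 41.62
tcp_pos: [610.5, 41.5, 108.5]
tcp_rot: [3.141, 0.001, -0.052]
ft_force: [-0.0, 1.2, 0.3]
grip_width: 0.1
[610.3  41.5 108.5] [ 3.141e+00  1.000e-03 -5.200e-02] -0.4490460179186688 41.675
target [ 542. -382.  190.] delta [-46.4 426.5 -81.3] roll -1.566 t 41.675
top [369. 120.] 132 [ 827. -423.   33.] hue 10.0
top [363. 197.] 149 [ 541. -381.   33.] hue 11.0
jar top [685. 331.  86.] coated [ 603. -273.   34.]
side [300. 143.] 136 [ 547. -392.   33.] hue 10.0
side [ 31. 372.] 299 [847. 582.  33.] hue 9.0
```

```bash
python3 -m handwheel '[{"fingers":0,"delta_pos":[-50,0,0],"roll":0},{"fingers":0,"delta_pos":[-90,0,-40],"roll":0},{"fingers":0.5,"delta_pos":[-110,40,-80],"roll":-0.18},{"fingers":1,"delta_pos":[-110,100,-80],"roll":-0.36},{"fingers":1,"delta_pos":[-100,160,-80],"roll":-0.54},{"fingers":1,"delta_pos":[-90,220,-80],"roll":-0.72},{"fingers":1,"delta_pos":[-80,280,-80],"roll":-0.9},{"fingers":1,"delta_pos":[-60,340,-80],"roll":-1.08},{"fingers":1,"delta_pos":[-46,400,-80],"roll":-1.26},{"fingers":1,"delta_pos":[-46,426,-80],"roll":-1.44},{"fingers":1,"delta_pos":[-46,426,-60],"roll":-1.566},{"fingers":1,"delta_pos":[-46,426,-40],"roll":-1.566}]' 40
python3 -m handwheel '[{"fingers":1,"delta_pos":[0,0,30],"roll":0},{"fingers":1,"delta_pos":[0,0,55],"roll":0},{"fingers":1,"delta_pos":[0,0,55],"roll":0},{"fingers":1,"delta_pos":[0,0,55],"roll":0}]'; python3 wb.py
```

```text
time: 43.28
tcp_pos: [542.5, -381.9, 147.8]
tcp_rot: [-3.142, -0.0, 1.511]
ft_force: [-0.2, 0.4, 0.0]
grip_width: 85.4
time: 43.78
tcp_pos: [543.8, -381.1, 94.4]
tcp_rot: [3.141, 0.0, 1.514]
ft_force: [-0.8, 0.9, -0.1]
grip_width: 85.4
tool [-9.6  2.3 64.7] world [ 545.6 -390.8   29.7] px [255. 188.] 3447 rms 0.5
[ 544.1 -381.4   94.9] [3.140e+00 1.000e-03 1.514e+00] 85.17909561368303 43.825
```

```bash
python3 -m handwheel '[{"fingers":1,"delta_pos":[-9.5,2,40],"roll":0},{"fingers":1,"delta_pos":[-9.5,2,90],"roll":0},{"fingers":1,"delta_pos":[-9.5,2,126],"roll":0},{"fingers":1,"delta_pos":[-9.5,2,126],"roll":0},{"fingers":0.4,"delta_pos":[-9.5,2,126],"roll":0},{"fingers":0.4,"delta_pos":[-9.5,2,126],"roll":0},{"fingers":0.4,"delta_pos":[-9.5,2,126],"roll":0},{"fingers":0.4,"delta_pos":[-9.5,2,126],"roll":0},{"fingers":0.4,"delta_pos":[-9.5,2,66],"roll":0},{"fingers":0.4,"delta_pos":[-9.5,2,6],"roll":0},{"fingers":0.4,"delta_pos":[-9.5,2,-54],"roll":0},{"fingers":0.4,"delta_pos":[-9.5,2,-97],"roll":0}]' 40
python3 wb.py; python3 go.py w 519 47 192 1.514
```

```text
time: 45.32
tcp_pos: [545.7, -391.6, 195.5]
tcp_rot: [3.137, 0.003, 1.514]
ft_force: [0.1, -0.0, -1.2]
grip_width: 55.4
tool [-13.1 275.4 162.1] world [ 820.6 -420.7   34.7] px [500. 174.] 1099 rms 2.5
tool [  1.3   0.3 -58.8] world [ 545.9 -390.1  254.3] px [251. 262.] 14594 rms 0.5
[ 549.1 -392.7  201.3] [3.129 0.007 1.514] 55.50630871059024 45.375
target [519.  47. 192.] delta [437.4 -55.2   5.5] roll -0.0 t 45.375
```

```bash
python3 -m handwheel '[{"fingers":0.4,"delta_pos":[50,-52,0],"roll":0},{"fingers":0.4,"delta_pos":[110,-52,0],"roll":0},{"fingers":0.4,"delta_pos":[170,-52,0],"roll":0},{"fingers":0.4,"delta_pos":[230,-52,0],"roll":0},{"fingers":0.4,"delta_pos":[290,-52,0],"roll":0},{"fingers":0.4,"delta_pos":[350,-52,0],"roll":0},{"fingers":0.4,"delta_pos":[410,-52,0],"roll":0},{"fingers":0.4,"delta_pos":[435,-52,0],"roll":0},{"fingers":0.4,"delta_pos":[435,-52,0],"roll":0},{"fingers":0.4,"delta_pos":[435,-52,40],"roll":0},{"fingers":0.4,"delta_pos":[435,-52,50],"roll":0},{"fingers":0.4,"delta_pos":[435,-52,50],"roll":0}]' 40
python3 wb.py; python3 go.py w 519 47 91 1.514
```

```text
time: 46.88
tcp_pos: [516.9, 44.7, 140.4]
tcp_rot: [-3.14, 0.001, 1.512]
ft_force: [0.4, -0.1, -0.4]
grip_width: 55.4
tool [  1.2   0.3 -58.9] world [517.4  45.9 199.3] px [250. 261.] 14251 rms 0.5
[517.7  45.3 141.2] [3.141 0.    1.513] 55.6970179369615 46.925
target [519.  47.  91.] delta [ 1.8  1.2 50.2] roll -0.001 t 46.925
```

```bash
python3 -m handwheel '[{"fingers":0.4,"delta_pos":[0,0,30],"roll":0},{"fingers":0.4,"delta_pos":[0,0,46],"roll":0},{"fingers":0.4,"delta_pos":[0,0,50.5],"roll":0},{"fingers":0.4,"delta_pos":[0,0,50.5],"roll":0},{"fingers":0.4,"delta_pos":[0,0,50.5],"roll":0},{"fingers":0.7,"delta_pos":[0,0,50.5],"roll":0},{"fingers":0.8,"delta_pos":[0,0,50.5],"roll":0},{"fingers":0.8,"delta_pos":[0,0,50.5],"roll":0},{"fingers":0.8,"delta_pos":[0,0,30],"roll":0},{"fingers":0.8,"delta_pos":[0,0,-20],"roll":0},{"fingers":0.3,"delta_pos":[0,0,-30],"roll":0},{"fingers":0,"delta_pos":[0,-20,-30],"roll":0.1}]' 40
python3 wb.py; python3 go.py w 467 49.5 171
```

```text
time: 48.42
tcp_pos: [499.3, 47.4, 171.6]
tcp_rot: [3.138, -0.002, 1.41]
ft_force: [-0.3, -0.8, -0.6]
grip_width: 32.7
tool [ 2.9 18.5 22. ] world [518.1  47.3 149.7] px [277. 183.] 3672 rms 0.5
[494.   46.9 170.5] [-3.139e+00  2.000e-03  1.409e+00] 25.10188161450044 48.475
target [467.   49.5 171. ] delta [ -1.8 -27.1  -0.4] roll 1.466 t 48.475
```

```bash
python3 -m handwheel '[{"fingers":0,"delta_pos":[-2,-28,0],"roll":0.18},{"fingers":0,"delta_pos":[-2,-28,0],"roll":0.36},{"fingers":0,"delta_pos":[-2,-28,0],"roll":0.54},{"fingers":0,"delta_pos":[-2,-28,0],"roll":0.72},{"fingers":0,"delta_pos":[-2,-28,0],"roll":0.9},{"fingers":0,"delta_pos":[-2,-28,0],"roll":1.08},{"fingers":0,"delta_pos":[-2,-28,0],"roll":1.26},{"fingers":0,"delta_pos":[-2,-28,0],"roll":1.44},{"fingers":0,"delta_pos":[-2,-28,30],"roll":1.466},{"fingers":0,"delta_pos":[-2,-28,62],"roll":1.466},{"fingers":0,"delta_pos":[-2,-28,62],"roll":1.466},{"fingers":0,"delta_pos":[-2,-28,62],"roll":1.466}]' 40
python3 wb.py; python3 go.py b 17 -1 109
```

```text
time: 49.98
tcp_pos: [469.8, 49.8, 109.0]
tcp_rot: [-3.142, -0.0, -0.051]
ft_force: [-0.4, 0.9, -0.0]
grip_width: -0.1
tool [ 48.2  -0.4 -40.4] world [517.9  47.7 149.4] px [217. 150.] 6232 rms 0.7
[470.2  49.8 109.4] [-3.141e+00 -1.000e-03 -5.200e-02] 0.12550285824904364 50.025
target [610.7  41.6 109. ] delta [140.8   0.9   0.6] roll 0.005 t 50.025
```

```bash
python3 -m handwheel '[{"fingers":0,"delta_pos":[12,1,0],"roll":0},{"fingers":0,"delta_pos":[25,1,0],"roll":0},{"fingers":0,"delta_pos":[40,1,0],"roll":0},{"fingers":0,"delta_pos":[55,1,0],"roll":0},{"fingers":0,"delta_pos":[70,1,0],"roll":0},{"fingers":0,"delta_pos":[85,1,0],"roll":0},{"fingers":0,"delta_pos":[100,1,0],"roll":0},{"fingers":0,"delta_pos":[115,1,0],"roll":0},{"fingers":0,"delta_pos":[130,1,0],"roll":0},{"fingers":0,"delta_pos":[142,1,0],"roll":0},{"fingers":0,"delta_pos":[142,1,0],"roll":0},{"fingers":0,"delta_pos":[142,1,0],"roll":0}]' 40
python3 -m handwheel '[{"fingers":0,"delta_pos":[-50,0,0],"roll":0},{"fingers":0,"delta_pos":[-90,0,-40],"roll":0},{"fingers":0.3,"delta_pos":[-130,0,-90],"roll":0},{"fingers":0.6,"delta_pos":[-170,0,-90],"roll":0},{"fingers":0.6,"delta_pos":[-177,0,-90],"roll":0},{"fingers":0.6,"delta_pos":[-177,0,-90],"roll":0},{"fingers":0.6,"delta_pos":[-177,0,-90],"roll":0}]'
python3 balls.py
python3 - <<'E'
from h import *
np.set_printoptions(precision=1,suppress=True)
a,_,_=snap('side'); H=np.array(K('wrist')[0]['hand_eye'])
p,d,T=snap('wrist'); s=sensors.observe();print(s['tcp_pos'],s['tcp_rot'])
save('w8.png',np.hstack([cv2.resize(a[110:280,120:320],(400,340)),cv2.resize(p,(400,300)) if 0 else cv2.resize(p,(400,340))]))
np.savez('w8.npz',p=p,d=d)
E
```

```text
time: 51.52
tcp_pos: [610.5, 41.3, 108.5]
tcp_rot: [3.141, 0.001, -0.052]
ft_force: [-1.0, -0.1, 0.8]
grip_width: -0.0
time: 52.4
tcp_pos: [435.6, 50.5, 198.6]
tcp_rot: [-3.141, -0.001, -0.052]
ft_force: [0.5, -0.7, 0.8]
grip_width: 51.1
top [369. 120.] 142 [ 827. -424.   33.] hue 10.0
jar top [685. 331.  86.] coated [ 603. -273.   34.]
side [ 31. 371.] 322 [847. 581.  33.] hue 10.0
[435.1  50.5 198.4] [-3.1  0.  -0.1]
```

View pics/w8.png

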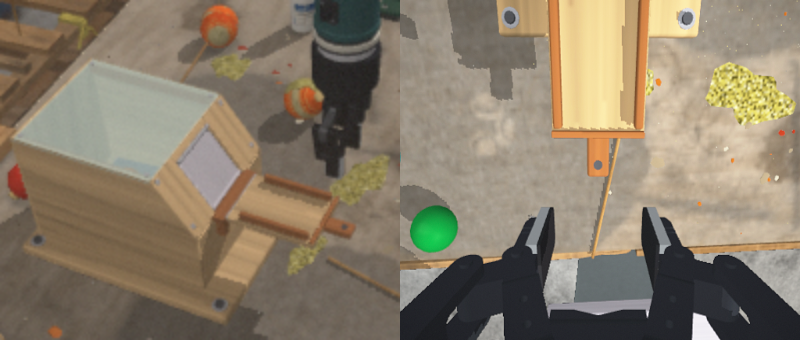

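Left half: the shelf is level and empty, the flap is shut at (208,165), and no plain balls remain. Right half: the tab at (598,155) lies ahead of the fingers. Now to re-grip it as before.

```bash
python3 - <<'E'
from h import *
np.set_printoptions(precision=1,suppress=True)
z=np.load('w8.npz');H=np.array(K('wrist')[0]['hand_eye'])
for u,v in[(253,160),(253,168),(253,176),(253,184),(253,190),(246,176),(262,176)]: print(u,v,z['p'][v,u],pt('wrist',H,u,v,z['d'][v,u]))
E
python3 go.py w 435.4 50.7 58
```

```text
253 160 [232 150  84] [16.8  1.  76.9]
253 168 [233 151  83] [10.5  1.  76.7]
253 176 [233 152  82] [ 4.2  1.  76.2]
253 184 [111 113 119] [-2.4  1.  76.4]
253 190 [107 113 122] [-7.2  1.  76.1]
246 176 [221 139  77] [ 3.8 -4.4 77.5]
262 176 [224 144  79] [ 3.8  8.  77.5]
target [435.4  50.7  58. ] delta [ 3.000e-01 -1.000e-01  1.404e+02] roll 0.005 t 52.6
```

```bash
python3 -m handwheel '[{"fingers":0.6,"delta_pos":[-1,1,50],"roll":0},{"fingers":0.6,"delta_pos":[-1,1,100],"roll":0},{"fingers":0.6,"delta_pos":[-1,1,140],"roll":0},{"fingers":0.6,"delta_pos":[-1,1,140],"roll":0},{"fingers":0,"delta_pos":[-1,1,140],"roll":0},{"fingers":0,"delta_pos":[-1,1,140],"roll":0},{"fingers":0,"delta_pos":[-1,1,140],"roll":0},{"fingers":0,"delta_pos":[-1,1,140],"roll":0},{"fingers":0,"delta_pos":[-1,1,140],"roll":0}]' 50
python3 - <<'E'
import numpy as np
# grip relative to hinge from current: bin x -? level
gx=-(593.8-16-434.5)/1; r=-gx
print(r)
off=4
Q=lambda a: np.array([r*np.cos(a)-off*np.sin(a), r*np.sin(a)+off*np.cos(a)])
a=np.linspace(np.pi,np.radians(55),23)
for t in a: d=Q(t)-Q(np.pi); print(round(np.degrees(t)),d.round(0)[0],-d.round(0)[1])
E
```

```text
time: 53.72
tcp_pos: [434.9, 50.8, 60.1]
tcp_rot: [-3.14, -0.004, -0.052]
ft_force: [-1.3, 3.6, 8.5]
grip_width: 20.9
143.29999999999995
180 0.0 -0.0
174 0.0 -14.0
169 2.0 -28.0
163 5.0 -42.0
157 10.0 -56.0
152 15.0 -69.0
146 22.0 -81.0
140 31.0 -93.0
135 40.0 -103.0
129 50.0 -113.0
123 62.0 -122.0
118 74.0 -129.0
112 86.0 -136.0
106 100.0 -141.0
100 113.0 -144.0
95 127.0 -146.0
89 142.0 -147.0
83 156.0 -147.0
78 170.0 -145.0
72 184.0 -142.0
66 197.0 -137.0
61 210.0 -131.0
55 222.0 -124.0
```

```bash
python3 -m handwheel '[{"fingers":0,"delta_pos":[0,0,-14],"roll":0},{"fingers":0,"delta_pos":[2,0,-29],"roll":0},{"fingers":0,"delta_pos":[5,0,-43],"roll":0},{"fingers":0,"delta_pos":[10,0,-58],"roll":0},{"fingers":0,"delta_pos":[16,0,-71],"roll":0},{"fingers":0,"delta_pos":[23,0,-83],"roll":0},{"fingers":0,"delta_pos":[32,0,-95],"roll":0},{"fingers":0,"delta_pos":[41,0,-106],"roll":0},{"fingers":0,"delta_pos":[52,0,-116],"roll":0},{"fingers":0,"delta_pos":[64,0,-125],"roll":0},{"fingers":0,"delta_pos":[76,0,-133],"roll":0},{"fingers":0,"delta_pos":[76,0,-133],"roll":0}]' 50
```

```text
time: 55.22
tcp_pos: [504.9, 46.7, 191.6]
tcp_rot: [3.142, 0.009, -0.052]
ft_force: [-6.5, 5.0, 3.4]
grip_width: 21.2
```

```bash
python3 -m handwheel '[{"fingers":0,"delta_pos":[13,0,-7],"roll":0},{"fingers":0,"delta_pos":[27,0,-12],"roll":0},{"fingers":0,"delta_pos":[41,0,-16],"roll":0},{"fingers":0,"delta_pos":[55,0,-18],"roll":0},{"fingers":0,"delta_pos":[70,0,-19],"roll":0},{"fingers":0,"delta_pos":[84,0,-18.5],"roll":0},{"fingers":0,"delta_pos":[99,0,-17],"roll":0},{"fingers":0,"delta_pos":[113,0,-13],"roll":0},{"fingers":0,"delta_pos":[126,0,-8],"roll":0},{"fingers":0,"delta_pos":[126,0,-8],"roll":0}]' 50
python3 - <<'E'
from h import *
p,d,T=snap('side');save('s9.png',p[100:280,120:320],2.5)
E
```

```text
time: 56.48
tcp_pos: [636.6, 39.3, 201.8]
tcp_rot: [-3.141, -0.003, -0.053]
ft_force: [1.1, 2.5, 6.0]
grip_width: 21.2
```

View pics/s9.png

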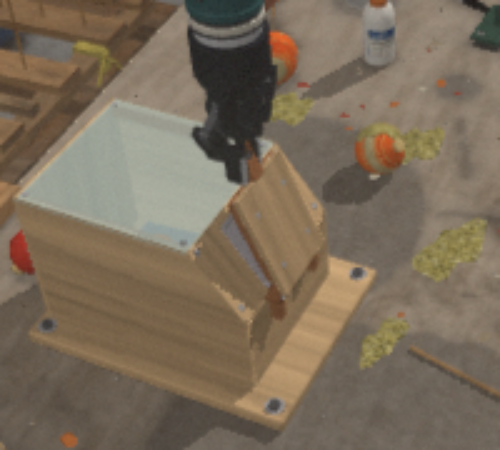

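The side crop shows the shelf nearly folded, still held at (248,165), with a gap over the flap. Pressing on to the closed end.

```bash
python3 -m handwheel '[{"fingers":0,"delta_pos":[8,0,3],"roll":0},{"fingers":0,"delta_pos":[15,0,7],"roll":0},{"fingers":0,"delta_pos":[22,0,11],"roll":0},{"fingers":0,"delta_pos":[28,0,15],"roll":0},{"fingers":0,"delta_pos":[33,0,17],"roll":0},{"fingers":0,"delta_pos":[33,0,17],"roll":0},{"fingers":0,"delta_pos":[33,0,17],"roll":0}]' 50
cat > tabang.py <<'E'
from shelf import *
p,d,B=binpts('side')
# board outer face points -> slope angle
k=(abs(B[...,1])<38)&(B[...,2]>150)&(B[...,2]<205)&(B[...,0]>-60)&(B[...,0]<60)&(d>0)
Q=B[k][:,[0,2]]; c=Q.mean(0); u,s,vt=np.linalg.svd(Q-c); a=np.degrees(np.arctan2(vt[0,1],vt[0,0]))%180
n=vt[1]; print('board angle',a.round(1),'rms',(s[1]/len(Q)**.5).round(1),len(Q),'dist hinge',(n@(np.array([-16,120])-c)).round(1))
E
python3 tabang.py
```

```text
time: 57.4
tcp_pos: [665.5, 37.5, 185.6]
tcp_rot: [3.141, 0.004, -0.053]
ft_force: [-6.9, 0.9, 13.0]
grip_width: 20.8
board angle 54.7 rms 2.2 517 dist hinge 6.3
```

```bash
python3 -m handwheel '[{"fingers":0,"delta_pos":[4,0,2],"roll":0},{"fingers":0,"delta_pos":[7,0,4],"roll":0},{"fingers":0,"delta_pos":[7,0,4],"roll":0},{"fingers":0,"delta_pos":[7,0,4],"roll":0}]' 50; python3 -m handwheel '[{"fingers":0.3,"delta_pos":[0,0,0],"roll":0},{"fingers":0.6,"delta_pos":[0,0,0],"roll":0},{"fingers":0.6,"delta_pos":[0,0,0],"roll":0},{"fingers":0.6,"delta_pos":[0,0,0],"roll":0},{"fingers":0.6,"delta_pos":[0,0,-40],"roll":0},{"fingers":0.6,"delta_pos":[0,0,-90],"roll":0},{"fingers":0.6,"delta_pos":[-40,0,-130],"roll":0},{"fingers":0.6,"delta_pos":[-100,0,-130],"roll":0},{"fingers":0.6,"delta_pos":[-160,0,-130],"roll":0},{"fingers":0.6,"delta_pos":[-160,0,-130],"roll":0},{"fingers":0.6,"delta_pos":[-160,0,-130],"roll":0}]'
python3 tabang.py; python3 balls.py
python3 - <<'E'
from h import *
a,_,_=snap('side'); b,_,_=snap('top')
save('f10.png',np.hstack([cv2.resize(a[100:384,120:404],(400,400)),cv2.resize(b[60:290,130:400],(400,400))]))
E
```

```text
time: 57.95
tcp_pos: [665.1, 37.3, 185.1]
tcp_rot: [3.137, 0.018, -0.053]
ft_force: [-26.8, -1.0, 39.9]
grip_width: 21.3
time: 59.32
tcp_pos: [516.1, 45.1, 309.0]
tcp_rot: [-3.142, -0.002, -0.052]
ft_force: [0.7, -0.3, 0.4]
grip_width: 51.1
board angle 54.4 rms 2.7 527 dist hinge 6.6
top [369. 120.] 143 [ 827. -424.   33.] hue 10.0
jar top [685. 331.  86.] coated [ 603. -273.   34.]
side [230. 119.] 105 [ 834. -448.   33.] hue 9.0
side [ 31. 371.] 319 [848. 581.  33.] hue 10.0
```

View pics/f10.png

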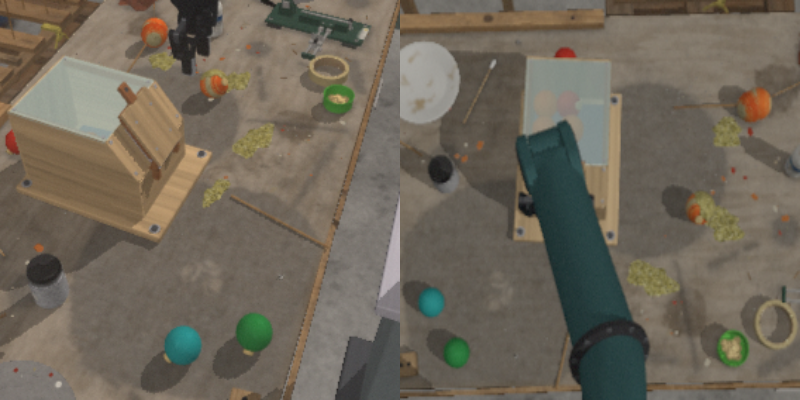

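The final view shows the shelf folded at (150,120), the jar upright at (45,282), and the coated ball outside at (213,83). The balls are visible through the bin's roof at (555,100), and the red ball behind it is unmoved at (565,53). The arm touches nothing, so I'll hand in.

```bash
python3 -c "
from rig import hand_in
print(hand_in())"
```

```text
the job is handed in; nothing more can be done
None
```

I let the shelf down to level and put all four plain balls (red, near left, far left, right) in the bin. Each went from the shelf through the flap, one at a time. I then folded the shelf up, backed the arm clear and handed in at about 59 s of robot time.

**Last checks that passed:**
- **Balls:** no plain ball is left on the bench except the red one behind the bin. Balls show through the bin's clear roof, though I did not count them there.
- **Flap:** it was shut, with the shelf empty, before I folded the shelf.
- **Shelf:** its face measures 54.4–54.7°, against 55° for fully folded.
- **Jar and coated ball:** the jar is upright, and the coated ball is outside and where it was.

**What disagreed:**
- **First grip:** the fingertips turned out to be about 39 mm short of the reported TCP, in both the wrist and side views. The first grip on the tab closed on nothing because of this. I allowed for it from then on.
- **Shelf at the start:** it was not quite folded, standing about 0.18 rad open.

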